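# Fix the scraper rack to the bench rail and stock it

## Task

Fasten the scraper rack to the bench rail: take the two T-handled studs from their block, drop one through the forked tab at each end of the rack so that its head goes through the slot of the rail and its collar sits flat on the tab, and give each a quarter turn so that the head lies square across under the lips. Only when both studs are locked, slide every scraper that lies on the bench blade first into a slot of the rack, one to a slot, fully home until the grip meets the rack's front. Leave the rack sitting square on the rail.

Things in the scene. Friction and masses are not known exactly. Their poses are not given: they have to be found in the camera images.
- rail: aluminium slotted strut screwed flat to the bench, 460 mm long, 50 wide, 26 high. Origin at the centre of its underside, on the bench; y runs along the rail, x across it, z up. A 22 mm wide slot runs along the middle of its top between two turned-in lips 4 mm thick (z 22 to 26); inside it is 42 mm wide, floor at z 3.
- rack: loose beech scraper rack, 0.85 kg, astride the rail; it fits the rail's width but can slide along it. Origin at its middle, level with the rail's top (26 mm above the bench); x from its front (the robot's side) to its back, y along the rail, z up. Wooden body x -47 to 47 mm, y -120 to 120, z 0 to 30. A front apron reaches down to 2 mm off the bench. Four slots open to the front; a forked steel tab at each end lies on the rail.
- tab_left (a point): where a stud goes: middle of the fork slot of the 5 mm thick steel tab at the rack's +y end, level with the tab's top (rack x 0, y 165, z 5 mm; 31 mm above the bench); axes as the rack's. The tab runs from rack y 120 to 195; its fork slot, 24 mm wide, runs from y 135 to the open end, right above the rail's slot.
- tab_right (a point): the same at the rack's -y end (rack x 0, y -165, z 5 mm).
- slot1 (a point): mouth of slot 1 in the rack's front, middle of the opening (rack x -47, y 87, z 16 mm; 42 mm above the bench); axes as the rack's. Level slot 49 mm wide, 8 high (floor 38 mm above the bench), 86 deep towards the back; a 28 mm wide window in the rack's top shows the blade.
- slot2 (a point): mouth of slot 2 in the rack's front, middle of the opening (rack x -47, y 29, z 16 mm; 42 mm above the bench); axes as the rack's. Level slot 49 mm wide, 8 high (floor 38 mm above the bench), 86 deep towards the back; a 28 mm wide window in the rack's top shows the blade.
- slot3 (a point): mouth of slot 3 in the rack's front, middle of the opening (rack x -47, y -29, z 16 mm; 42 mm above the bench); axes as the rack's. Level slot 49 mm wide, 8 high (floor 38 mm above the bench), 86 deep towards the back; a 28 mm wide window in the rack's top shows the blade.
- slot4 (a point): mouth of slot 4 in the rack's front, middle of the opening (rack x -47, y -87, z 16 mm; 42 mm above the bench); axes as the rack's. Level slot 49 mm wide, 8 high (floor 38 mm above the bench), 86 deep towards the back; a 28 mm wide window in the rack's top shows the blade.
- stud1_bar (a point): centre of the black T-bar (40 mm along x, 14 along y, 24 high) of an upright quarter-turn stud, 0.12 kg. Below it: shaft 14 dia; brass collar 34 dia, 5 thick, underside 33 below this point; neck 12 dia; steel hammer head 34 (along x, like the bar) by 18, 6 thick, underside 50 below. Collar on a tab: point 64 above the bench, head 2 mm below the lips, turns freely either way.
- stud2_bar (a point): centre of the black T-bar (40 mm along x, 14 along y, 24 high) of an upright quarter-turn stud, 0.12 kg. Below it: shaft 14 dia; brass collar 34 dia, 5 thick, underside 33 below this point; neck 12 dia; steel hammer head 34 (along x, like the bar) by 18, 6 thick, underside 50 below. Collar on a tab: point 64 above the bench, head 2 mm below the lips, turns freely either way.
- stud_block: dark wooden block fixed to the bench, 124 x 58 mm, 26 high, with a pocket (39 x 23 mm, 20 deep) for each stud at x -30 and 30 mm; at the start the studs hang in them by their collars, bars along the block's x. Origin at the centre of its underside.
- grip_a (a point): centre of the dark brown wooden grip (80 mm long, 22 wide, 25 high) of a scraper, 0.15 kg, lying flat; may be absent. Underside 12.5 mm below; x to the blade, z up. The grip's front end is 40 mm ahead, about where it balances; from there the round-nosed blade, 80 long, 44 wide, 3 thick, level with the underside. Home: this point 87 mm in front of the rack's origin, 50.5 above the bench.
- scraper_a: the same scraper with the dark brown wooden grip: origin on its underside at the front end of the grip, axes as above.
- grip_b (a point): centre of the mid-brown planked wooden grip (80 mm long, 22 wide, 25 high) of a scraper, 0.15 kg, lying flat; may be absent. Underside 12.5 mm below; x to the blade, z up. The grip's front end is 40 mm ahead, about where it balances; from there the round-nosed blade, 80 long, 44 wide, 3 thick, level with the underside. Home: this point 87 mm in front of the rack's origin, 50.5 above the bench.
- scraper_b: the same scraper with the mid-brown planked wooden grip: origin on its underside at the front end of the grip, axes as above.
- grip_c (a point): centre of the red-painted wooden grip (80 mm long, 22 wide, 25 high) of a scraper, 0.15 kg, lying flat; may be absent. Underside 12.5 mm below; x to the blade, z up. The grip's front end is 40 mm ahead, about where it balances; from there the round-nosed blade, 80 long, 44 wide, 3 thick, level with the underside. Home: this point 87 mm in front of the rack's origin, 50.5 above the bench.
- scraper_c: the same scraper with the red-painted wooden grip: origin on its underside at the front end of the grip, axes as above.
- grip_d (a point): centre of the pale wooden grip (80 mm long, 22 wide, 25 high) of a scraper, 0.15 kg, lying flat; may be absent. Underside 12.5 mm below; x to the blade, z up. The grip's front end is 40 mm ahead, about where it balances; from there the round-nosed blade, 80 long, 44 wide, 3 thick, level with the underside. Home: this point 87 mm in front of the rack's origin, 50.5 above the bench.
- scraper_d: the same scraper with the pale wooden grip: origin on its underside at the front end of the grip, axes as above.

How it is judged (in metres and radians):
On the way:
1. both studs stand in the rail through the rack's two tabs, turned a quarter so that their heads lie under the lips ((((x of stud1_bar in the frame of rail between -0.008 and 0.008 m and z of stud1_bar in the frame of rail between 0.0605 and 0.0675 m and y of stud1_bar in the frame of rack between 0.143 and 0.187 m and angle between the x axis of stud1_bar and the x axis of rail, either way round below 0.26 rad and angle between stud1_bar's own z axis and vertical below 0.12 rad) and (x of stud2_bar in the frame of rail between -0.008 and 0.008 m and z of stud2_bar in the frame of rail between 0.0605 and 0.0675 m and y of stud2_bar in the frame of rack between -0.187 and -0.143 m and angle between the x axis of stud2_bar and the x axis of rail, either way round below 0.26 rad and angle between stud2_bar's own z axis and vertical below 0.12 rad)) or ((x of stud1_bar in the frame of rail between -0.008 and 0.008 m and z of stud1_bar in the frame of rail between 0.0605 and 0.0675 m and y of stud1_bar in the frame of rack between -0.187 and -0.143 m and angle between the x axis of stud1_bar and the x axis of rail, either way round below 0.26 rad and angle between stud1_bar's own z axis and vertical below 0.12 rad) and (x of stud2_bar in the frame of rail between -0.008 and 0.008 m and z of stud2_bar in the frame of rail between 0.0605 and 0.0675 m and y of stud2_bar in the frame of rack between 0.143 and 0.187 m and angle between the x axis of stud2_bar and the x axis of rail, either way round below 0.26 rad and angle between stud2_bar's own z axis and vertical below 0.12 rad)))), for 0.2 s.
At the end, for the whole second after the job is handed in: Each tab holds a stud: collar on the tab (3.5 mm), mid-rail within 8 mm, mid-fork within 22 mm, head across the rail within 0.26 rad; rack down (3 mm) and square on the rail; each scraper present at rest in a slot, shoulder within 6 mm of the rack's front, in line within 0.12 rad ((((x of stud1_bar in the frame of rail between -0.008 and 0.008 m and z of stud1_bar in the frame of rail between 0.0605 and 0.0675 m and y of stud1_bar in the frame of rack between 0.143 and 0.187 m and angle between the x axis of stud1_bar and the x axis of rail, either way round below 0.26 rad and angle between stud1_bar's own z axis and vertical below 0.12 rad) and (x of stud2_bar in the frame of rail between -0.008 and 0.008 m and z of stud2_bar in the frame of rail between 0.0605 and 0.0675 m and y of stud2_bar in the frame of rack between -0.187 and -0.143 m and angle between the x axis of stud2_bar and the x axis of rail, either way round below 0.26 rad and angle between stud2_bar's own z axis and vertical below 0.12 rad)) or ((x of stud1_bar in the frame of rail between -0.008 and 0.008 m and z of stud1_bar in the frame of rail between 0.0605 and 0.0675 m and y of stud1_bar in the frame of rack between -0.187 and -0.143 m and angle between the x axis of stud1_bar and the x axis of rail, either way round below 0.26 rad and angle between stud1_bar's own z axis and vertical below 0.12 rad) and (x of stud2_bar in the frame of rail between -0.008 and 0.008 m and z of stud2_bar in the frame of rail between 0.0605 and 0.0675 m and y of stud2_bar in the frame of rack between 0.143 and 0.187 m and angle between the x axis of stud2_bar and the x axis of rail, either way round below 0.26 rad and angle between stud2_bar's own z axis and vertical below 0.12 rad))) and z of rack in the frame of rail between 0.023 and 0.029 m and x of rack in the frame of rail between -0.005 and 0.005 m and angle between the y axis of rack and the y axis of rail, either way round below 0.08 rad and x of grip_a in the frame of rack between -0.093 and -0.08 m and y of grip_a in the frame of rack between -0.112 and 0.112 m and z of grip_a in the frame of rack between 0.016 and 0.034 m and angle between the x axis of each of grip_a, grip_b, grip_c, grip_d and the x axis of rack, either way round below 0.12 rad and linear speed of each of scraper_a, scraper_b, scraper_c, scraper_d below 0.02 m/s and x of grip_b in the frame of rack between -0.093 and -0.08 m and y of grip_b in the frame of rack between -0.112 and 0.112 m and z of grip_b in the frame of rack between 0.016 and 0.034 m and x of grip_c in the frame of rack between -0.093 and -0.08 m and y of grip_c in the frame of rack between -0.112 and 0.112 m and z of grip_c in the frame of rack between 0.016 and 0.034 m and x of grip_d in the frame of rack between -0.093 and -0.08 m and y of grip_d in the frame of rack between -0.112 and 0.112 m and z of grip_d in the frame of rack between 0.016 and 0.034 m); the robot touches nothing.
It fails at once if a scraper's blade is put into the rack before both studs are locked (((x of grip_a in the frame of rack between -0.147 and -0.08 m and y of grip_a in the frame of rack between -0.112 and 0.112 m and z of grip_a in the frame of rack between 0.016 and 0.034 m) or (x of grip_b in the frame of rack between -0.147 and -0.08 m and y of grip_b in the frame of rack between -0.112 and 0.112 m and z of grip_b in the frame of rack between 0.016 and 0.034 m) or (x of grip_c in the frame of rack between -0.147 and -0.08 m and y of grip_c in the frame of rack between -0.112 and 0.112 m and z of grip_c in the frame of rack between 0.016 and 0.034 m) or (x of grip_d in the frame of rack between -0.147 and -0.08 m and y of grip_d in the frame of rack between -0.112 and 0.112 m and z of grip_d in the frame of rack between 0.016 and 0.034 m)) and not (((x of stud1_bar in the frame of rail between -0.008 and 0.008 m and z of stud1_bar in the frame of rail between 0.0605 and 0.0675 m and y of stud1_bar in the frame of rack between 0.143 and 0.187 m and angle between the x axis of stud1_bar and the x axis of rail, either way round below 0.5 rad and angle between stud1_bar's own z axis and vertical below 0.12 rad) and (x of stud2_bar in the frame of rail between -0.008 and 0.008 m and z of stud2_bar in the frame of rail between 0.0605 and 0.0675 m and y of stud2_bar in the frame of rack between -0.187 and -0.143 m and angle between the x axis of stud2_bar and the x axis of rail, either way round below 0.5 rad and angle between stud2_bar's own z axis and vertical below 0.12 rad)) or ((x of stud1_bar in the frame of rail between -0.008 and 0.008 m and z of stud1_bar in the frame of rail between 0.0605 and 0.0675 m and y of stud1_bar in the frame of rack between -0.187 and -0.143 m and angle between the x axis of stud1_bar and the x axis of rail, either way round below 0.5 rad and angle between stud1_bar's own z axis and vertical below 0.12 rad) and (x of stud2_bar in the frame of rail between -0.008 and 0.008 m and z of stud2_bar in the frame of rail between 0.0605 and 0.0675 m and y of stud2_bar in the frame of rack between 0.143 and 0.187 m and angle between the x axis of stud2_bar and the x axis of rail, either way round below 0.5 rad and angle between stud2_bar's own z axis and vertical below 0.12 rad)))).
Of scraper_a, scraper_b, scraper_c, scraper_d only 3 to 4 are there at a start; the rules pass over those that are not, and their reading is None.
At some moment in a run one of scraper_a, scraper_b, scraper_c, scraper_d may be knocked a few centimetres aside while the robot is not near it.
It also fails if it takes over 210 s, if anything falls off the work surface, if the arm or the gripper's body presses on something with over 40 N, if the wrist force passes 120 N, or if a joint passes its speed limit or range.

## Robot

A 6-joint arm with a two-finger parallel gripper is mounted at the origin on the work surface. World frame = base frame: x ahead of the robot, y to its left, z up, the work surface at z = 0. Lengths are in m, angles in degrees, forces in N, time in s.
With the tool pointing down it reaches from about 0.4 to 0.825 m from the base axis. Payload 7 kg.
Tool frame: the origin (TCP) lies between the finger pads; the fingertips stand ctrl.tip_extent ahead of it and the grasp point (between the pads) lies 2 mm behind it (ctrl.tip_extent is the distance from the TCP to the fingertips, in m); z points along the fingers, y is the direction in which the jaws open and shut (so a half turn about z gives the same grasp; the last joint's range is limited). The gripper opens to 88 mm and grips with 3 to 60 N. Pads are 19 mm wide; open, the fingers measure 130 mm over their backs; the gripper's body (78 mm by 193 mm) begins 47 mm behind the grasp point.
Start: joints at [-51.159, 20.546, 0.682, 0, -70.136, -16.507], TCP at [0.256, -0.624, 0.244] pointing down, gripper open.
Joint ranges: [-176.03, 176.03], [-82.01, 121.73], [-58.28, 71.71], [-173.87, 95.51], [-174.79, -0.11], [-173.66, 173.66]. Speed limits (degrees/s): [136.94, 136.94, 172.46, 180, 180, 180].

## Interface

Orientations are given as [roll, pitch, yaw] about the fixed x, y, z axes, in that order (R = Rz(yaw) Ry(pitch) Rx(roll)).
In Python, from plant import ctrl gives the robot as it stands.
- The arm moves only by the shell command python3 -m handwheel 'ROWS' [OPENING]. ROWS is JSON, a list of rows, each a list of 6 numbers: the shift along the tool's x, y, z in m, then the turn, a rotation vector about the tool's x, y, z in rad. In form: [[dx, dy, dz, ax, ay, az], ...]. A call has 1 to 8 rows; each row is the pose to reach, as a shift and turn from the pose commanded when the call began, along the tool's axes at that moment; what a row does not reach only later rows make up. A row lasts 1/8 s, in which the tool goes at most 62.5 mm and 10.7 degrees, less where a joint would pass 70% of its speed; a pose out of reach is approached as far as the arm can. A call with a gripper value outside its range is refused whole. OPENING is the closure, from -1 (fully open) to 1 (shut), so that 0 is half open, set as the call begins (- or left out, the last holds). The fingers move at their own pace and stop on an object; the grip force is fixed at half the most. Time passes only in rows, so rows that repeat a pose let the fingers close. It gives the time, the measured TCP pose, the force and the opening at its end, in the units of the state.
- ctrl.get_obs(): the state, without advancing time (a new reading comes with each control period).
- ctrl.snapshot(name): name is "scene" or "top"; returns a dict with "img" (400x640x3 uint8, blue, green, red), "fx", "fy", "cx", "cy" (pixels), "R" (3x3) and "t" (3): a world point X has camera coordinates R X + t. Camera axes: x right, y down, z forward; pixel columns grow to the right and rows downward; lengths in m; the calibration is good to about 2 mm. A picture is of the moment at which its call begins. There is no depth.
- ctrl.close_job(): hands the job in, once; it reports no verdict.
The state is a dict: "clock": time; "joint_pos": joint angles; "qvel": joint speeds; "tau": joint torques, N m; "tool_pos": TCP position; "orientation": TCP orientation; "force": force on the tool from outside, world axes, zero at the start; "moment": the same for the moment, N m; "opening": finger opening in m.
Only numpy, scipy, OpenCV 4.12 (cv2) and the standard library are available. Lean on these libraries where they do the work, as an engineer would, in place of code of your own. Each camera call takes 0.05 s, during which the arm holds its last target.

## Working session

There is one attempt and no reset: what is moved stays moved. The work goes in short steps, Python scripts to look and compute and a shell command to move; the robot and the scene stay as the last step left them, time stands still between calls to the robot, and variables do not carry over. Pictures are saved under pics/ and viewed, and the job is handed in when it is done.

```bash
ls; mkdir -p pics
cat > h.py <<'E'
import numpy as np, cv2
from plant import ctrl
def snap(n,f=None):
    s=ctrl.snapshot(n)
    for k in("R","t"): s[k]=np.array(s[k],float)
    if f: cv2.imwrite("pics/"+f,s["img"])
    return s
def ray(s,u,v,z):
    d=s["R"].T@np.array([(u-s["cx"])/s["fx"],(v-s["cy"])/s["fy"],1]); c=-s["R"].T@s["t"]
    return c+d*(z-c[2])/d[2]
def proj(s,X):
    p=s["R"]@np.array(X,float)+s["t"]; return np.array([s["fx"]*p[0]/p[2]+s["cx"],s["fy"]*p[1]/p[2]+s["cy"]])
E
python3 - <<'E'
from h import *
for n in("scene","top"):
    s=snap(n,n+"0.png"); print(n,s["fx"],s["cx"],s["cy"],(-s["R"].T@s["t"]).round(3),s["R"].round(3).tolist())
print(ctrl.get_obs(),ctrl.tip_extent)
E
```

```text
pics
scene 374.78678295116265 326.86360081050947 193.73991289921761 [ 0.818 -0.464  0.763] [[0.887, 0.461, -0.007], [0.362, -0.706, -0.609], [-0.286, 0.538, -0.793]]
top 504.5761373465414 310.6573295274276 205.09046184567745 [0.415 0.002 1.237] [[0.005, -1.0, 0.006], [-0.993, -0.006, -0.12], [0.12, -0.005, -0.993]]
{'clock': 0.1, 'joint_pos': array([-5.11609224e+01,  2.05886311e+01,  6.40014000e-01, -1.85361352e-02,
       -7.01369211e+01, -1.65084958e+01]), 'qvel': array([ 0.00030477, -0.09457003,  0.14791311,  0.07782445,  0.02848519,
       -0.04661366]), 'tau': array([-1.55629525e-03, -5.84161663e+01,  2.93749702e+01,  7.01544374e+00,
        1.01259223e-02, -6.89319177e-05]), 'tool_pos': array([ 0.25630877, -0.62399896,  0.24270671]), 'orientation': array([ 1.79913036e+02, -7.60088248e-03, -1.57675724e+02]), 'force': array([ 0.77282391, -0.62054575,  0.60238157]), 'moment': array([-0.00746853,  0.0347029 , -0.02163824]), 'opening': 0.08746613505984899} 0.017
```

View pics/top0.png

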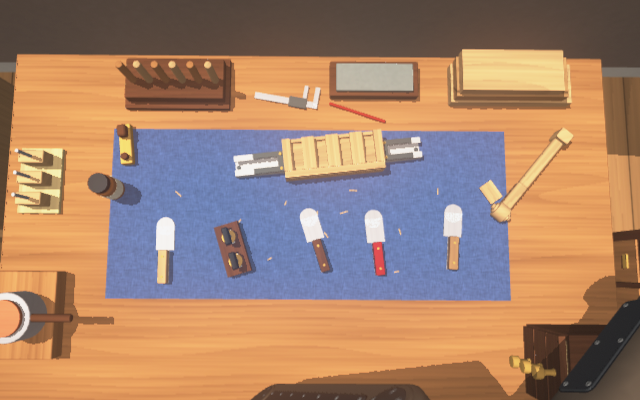

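View pics/scene0.png

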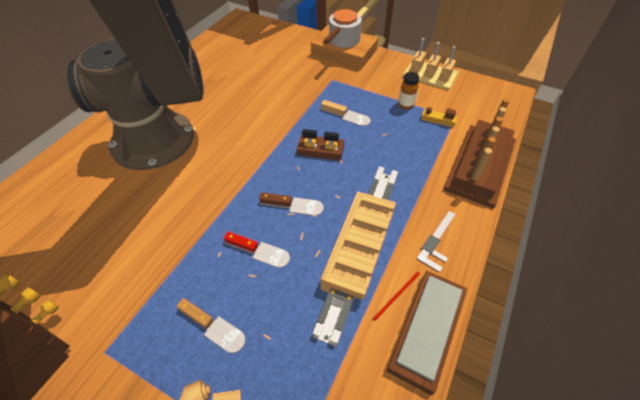

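The top view shows all four scrapers with grips near (320,255), (379,258), (454,250) and (163,265). The stud block is at (233,248), the rack at (333,156), and the rail ends at about (236,165) and (421,147). I'll enlarge it to measure.

Run:
```python
from h import *
s=snap("top"); im=s["img"]
cv2.imwrite("pics/rack0.png",cv2.resize(im[125:190,225:430],None,fx=3.8,fy=3.8,interpolation=cv2.INTER_CUBIC))
cv2.imwrite("pics/block0.png",cv2.resize(im[210:285,200:270],None,fx=8,fy=8,interpolation=cv2.INTER_CUBIC))
```

```text
(no output)
```

View pics/rack0.png

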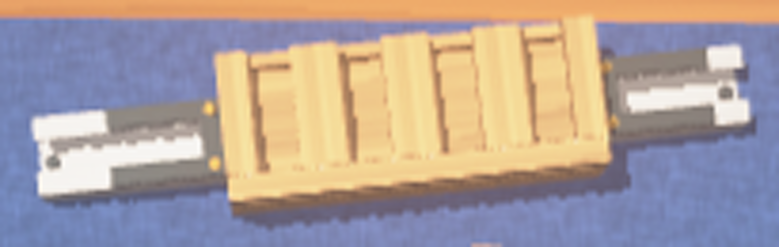

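View pics/block0.png

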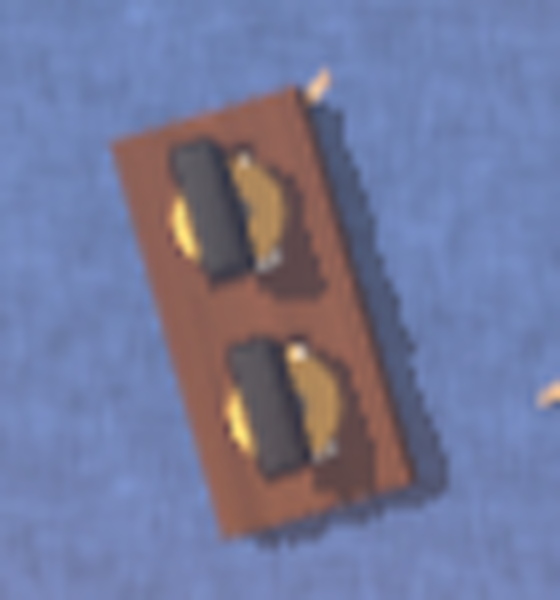

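```bash
cat > m0.py <<'E'
from h import *
s=snap("top"); im=s["img"]
def cr(u,v,f,x0,y0): return ((u+.5)/f-.5+x0,(v+.5)/f-.5+y0)
def P(u,v,f,x0,y0,z): return ray(s,*cr(u,v,f,x0,y0),z)
print("rail corners")
R=[P(u,v,3.8,225,125,.026) for u,v in((32,120),(42,200),(740,45),(750,122))]
for p in R: print(p.round(4))
L=(R[0]+R[1])/2; Rr=(R[2]+R[3])/2; print("len",np.linalg.norm(L-Rr),np.linalg.norm(R[0]-R[1]),"centre",(L+Rr)/2,"y-axis yaw-90",np.degrees(np.arctan2(*(L-Rr)[[1,0]]))-90)
ya=(L-Rr)/np.linalg.norm(L-Rr); 
for u,v in((107,110),(112,190),(705,50),(715,128)):
    p=P(u,v,3.8,225,125,.031); print("tabend along",(p-(L+Rr)/2)@ya)
print("rack top corners")
for u,v in((216,54),(230,182),(592,17),(608,145)):
    p=P(u,v,3.8,225,125,.056); q=p-(L+Rr)/2; xa=np.array([ya[1],-ya[0],0]); print(p.round(4),"rail xy",(q@xa).round(4),(q@ya).round(4))
B=[P(u,v,8,200,210,.026) for u,v in((112,145),(298,88),(412,482),(225,538))]
for p in B: print(p.round(4))
c=sum(B)/4; print("block",c,np.linalg.norm(B[0]-B[1]),np.linalg.norm(B[1]-B[2]))
a=(B[0]+B[1]-B[2]-B[3]);a/=np.linalg.norm(a); print("x ax yaw",np.degrees(np.arctan2(a[1],a[0])),"studs",c+.03*a,c-.03*a)
for k in(1,-1): 
    q=c+k*.03*a; 
    for z in(.059,.071): 
        p=proj(s,[q[0],q[1],z]); print("bar px crop8",(p-[200,210]+.5)*8-.5)
for n in("dark","mid","red","pale"): pass
E
python3 m0.py
```

```text
rail corners
[0.6807 0.1857 0.026 ]
[0.6286 0.1781 0.026 ]
[ 0.7332 -0.2715  0.026 ]
[ 0.6824 -0.2769  0.026 ]
len 0.45912238881690254 0.05270857293659543 centre [ 0.68123332 -0.0461347   0.026     ] y-axis yaw-90 6.649818982614335
tabend along 0.18133214262465494
tabend along 0.18320876590254004
tabend along -0.20563023353333246
tabend along -0.2051381076219428
rack top corners
[0.7173 0.0662 0.056 ] rail xy 0.0488 0.1074
[0.6354 0.0565 0.056 ] rail xy -0.0336 0.1072
[ 0.7429 -0.1713  0.056 ] rail xy 0.0467 -0.1315
[ 0.6605 -0.1804  0.056 ] rail xy -0.0362 -0.131
[0.5054 0.2283 0.026 ]
[0.5229 0.1729 0.026 ]
[0.4055 0.1363 0.026 ]
[0.3887 0.1915 0.026 ]
block [0.45560931 0.1822773  0.026     ] 0.05812344499812794 0.12298509901074241
x ax yaw 17.405429637851704 studs [0.48423567 0.19125124 0.026     ] [0.42698295 0.17330336 0.026     ]
bar px crop8 [216.26294907 209.5395366 ]
bar px crop8 [209.62708499 207.04859782]
bar px crop8 [273.22252696 407.33547058]
bar px crop8 [267.13340864 406.86369804]
```

```bash
cat >> h.py <<'E'
def plan(x,y,z,yaw):
    o=ctrl.get_obs(); p=np.array(o["tool_pos"]); w=np.radians(o["orientation"][2])
    d=np.array([x,y,z])-p
    sx=np.array([np.cos(w),np.sin(w),0]); sy=np.array([np.sin(w),-np.cos(w),0])
    t=(yaw-np.degrees(w)+180)%360-180
    print("t",round(o["clock"],2),"pos",p.round(4),"rpy",np.round(o["orientation"],2),"j6",o["joint_pos"][5].round(1),"F",np.round(o["force"],1),"open",round(o["opening"],4))
    print("row dx %.4f dy %.4f dz %.4f  az %.4f"%(d@sx,d@sy,-d[2],-np.radians(t)))
E
python3 -c "
from h import *
plan(.4842,.1913,.16,-162.6)"
```

```text
t 0.2 pos [ 0.2563 -0.6241  0.243 ] rpy [ 1.7994e+02 -1.0000e-02 -1.5767e+02] j6 -16.5 F [-0.6  0.1 -0.9] open 0.0878
row dx -0.5206 dy 0.6677 dz 0.0830  az 0.0860
```

```bash
python3 -m handwheel '[[-0.5206,0.6677,0.083,0,0,0.086],[-0.5206,0.6677,0.083,0,0,0.086],[-0.5206,0.6677,0.083,0,0,0.086],[-0.5206,0.6677,0.083,0,0,0.086],[-0.5206,0.6677,0.083,0,0,0.086],[-0.5206,0.6677,0.083,0,0,0.086],[-0.5206,0.6677,0.083,0,0,0.086],[-0.5206,0.6677,0.083,0,0,0.086]]' -0.3; python3 -c "
from h import *
plan(.4842,.1913,.16,-162.6)"
```

```text
clock: 1.2
tool_pos: [0.3906, -0.1432, 0.195]
orientation: [-180.0, 0.1, -162.6]
force: [1.8, -1.3, -0.0]
opening: 0.0571
t 1.2 pos [ 0.3906 -0.1432  0.195 ] rpy [-1.7998e+02  7.0000e-02 -1.6260e+02] j6 -79.9 F [ 1.8 -1.3 -0. ] open 0.0571
row dx -0.1894 dy 0.2912 dz 0.0350  az 0.0001
```

```bash
python3 -m handwheel '[[-0.1894,0.2912,0.035,0,0,0],[-0.1894,0.2912,0.035,0,0,0],[-0.1894,0.2912,0.035,0,0,0],[-0.1894,0.2912,0.035,0,0,0],[-0.1894,0.2912,0.035,0,0,0],[-0.1894,0.2912,0.035,0,0,0],[-0.1894,0.2912,0.035,0,0,0],[-0.1894,0.2912,0.035,0,0,0]]'
python3 - <<'E'
from h import *
plan(.4842,.1913,.057,-162.6)
s=snap("top"); t=snap("scene")
a=cv2.resize(s["img"][200:290,180:280],None,fx=4,fy=4,interpolation=cv2.INTER_CUBIC);b=cv2.resize(t["img"][90:180,270:370],None,fx=4,fy=4,interpolation=cv2.INTER_CUBIC)
cv2.imwrite("pics/g1.png",np.hstack([a,b]))
E
```

```text
clock: 2.2
tool_pos: [0.4836, 0.1892, 0.1595]
orientation: [-180.0, -0.0, -162.6]
force: [-0.2, 0.0, -0.3]
opening: 0.0569
t 2.2 pos [0.4836 0.1892 0.1595] rpy [-1.7998e+02 -5.0000e-02 -1.6257e+02] j6 -115.6 F [-0.2  0.  -0.3] open 0.0569
row dx -0.0012 dy 0.0018 dz 0.1025  az 0.0005
```

View pics/g1.png

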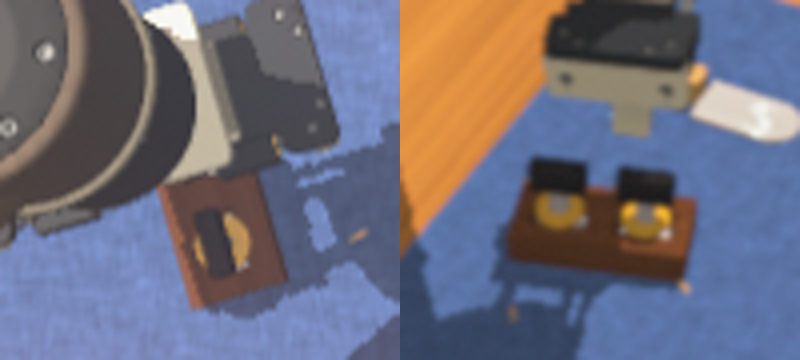

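```bash
python3 -m handwheel '[[-0.0012,0.0018,0.03,0,0,0],[-0.0012,0.0018,0.06,0,0,0],[-0.0012,0.0018,0.085,0,0,0],[-0.0012,0.0018,0.1025,0,0,0],[-0.0012,0.0018,0.1025,0,0,0],[-0.0012,0.0018,0.1025,0,0,0]]'
python3 - <<'E'
from h import *
plan(.4842,.1913,.057,-162.6); print(ctrl.get_obs()["joint_pos"].round(1))
E
```

```text
clock: 3.05
tool_pos: [0.4851, 0.1913, 0.0582]
orientation: [180.0, 0.1, -162.6]
force: [-0.7, -0.5, -0.2]
opening: 0.0567
t 3.05 pos [0.4851 0.1913 0.0582] rpy [ 1.7998e+02  7.0000e-02 -1.6262e+02] j6 -115.8 F [-0.7 -0.5 -0.2] open 0.0567
row dx 0.0008 dy 0.0002 dz 0.0012  az -0.0004
[  43.1   17.7  -31.8    0.   -40.4 -115.8]
```

```bash
python3 -m handwheel '[[0,0,0.001,0,0,0],[0,0,0.001,0,0,0],[0,0,0.001,0,0,0],[0,0,0.001,0,0,0],[0,0,0.001,0,0,0],[0,0,0.001,0,0,0]]' 1; python3 -m handwheel '[[0,0,-0.02,0,0,0],[0,0,-0.05,0,0,0],[0,0,-0.09,0,0,0],[0,0,-0.09,0,0,0],[0,0,-0.09,0,0,0]]'
python3 - <<'E'
from h import *
plan(.6635,.1059,.13,-83.35)
t=snap("scene")
cv2.imwrite("pics/g2.png",cv2.resize(t["img"][70:180,250:390],None,fx=4,fy=4,interpolation=cv2.INTER_CUBIC))
E
```

```text
clock: 3.8
tool_pos: [0.4846, 0.1916, 0.0563]
orientation: [180.0, 0.0, -162.6]
force: [-0.7, 1.4, 0.5]
opening: 0.0137
clock: 4.42
tool_pos: [0.4841, 0.1912, 0.1457]
orientation: [180.0, -0.0, -162.6]
force: [-1.8, -0.5, -1.9]
opening: 0.0139
t 4.42 pos [0.4841 0.1912 0.1457] rpy [ 1.7999e+02 -4.0000e-02 -1.6261e+02] j6 -115.8 F [-1.8 -0.5 -1.9] open 0.0139
row dx -0.1457 dy -0.1351 dz 0.0157  az -1.3834
```

View pics/g2.png

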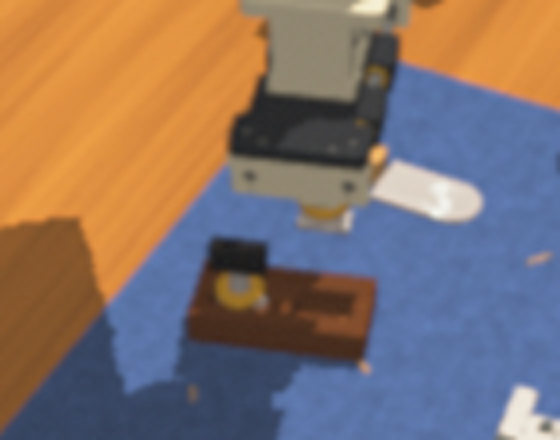

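The stud is out of the block and held between the pads, and its pocket is empty. Next it goes above the left fork.

```bash
python3 -m handwheel '[[-0.1457,-0.1351,0.0157,0,0,-1.3834],[-0.1457,-0.1351,0.0157,0,0,-1.3834],[-0.1457,-0.1351,0.0157,0,0,-1.3834],[-0.1457,-0.1351,0.0157,0,0,-1.3834],[-0.1457,-0.1351,0.0157,0,0,-1.3834],[-0.1457,-0.1351,0.0157,0,0,-1.3834],[-0.1457,-0.1351,0.0157,0,0,-1.3834],[-0.1457,-0.1351,0.0157,0,0,-1.3834]]';python3 -m handwheel '[[0,0,0,0,0,0],[0,0,0,0,0,0]]'
python3 - <<'E'
from h import *
plan(.6635,.1059,.1,-83.35)
t=snap("scene"); s=snap("top")
cv2.imwrite("pics/h1.png",cv2.resize(t["img"][120:250,310:440],None,fx=4.5,fy=4.5,interpolation=cv2.INTER_CUBIC))
cv2.imwrite("pics/h2.png",cv2.resize(s["img"][120:200,200:320],None,fx=6,fy=6,interpolation=cv2.INTER_CUBIC))
E
```

```text
clock: 5.48
tool_pos: [0.6632, 0.1058, 0.1284]
orientation: [179.8, -0.0, -83.1]
force: [0.6, -0.5, -1.0]
opening: 0.0137
clock: 5.72
tool_pos: [0.6636, 0.106, 0.1295]
orientation: [179.9, -0.0, -83.5]
force: [0.3, -0.5, -0.8]
opening: 0.0137
t 5.72 pos [0.6636 0.106  0.1295] rpy [ 1.7991e+02 -3.0000e-02 -8.3450e+01] j6 -19.1 F [ 0.3 -0.5 -0.8] open 0.0137
row dx 0.0001 dy 0.0002 dz 0.0295  az -0.0018
```

View pics/h1.png

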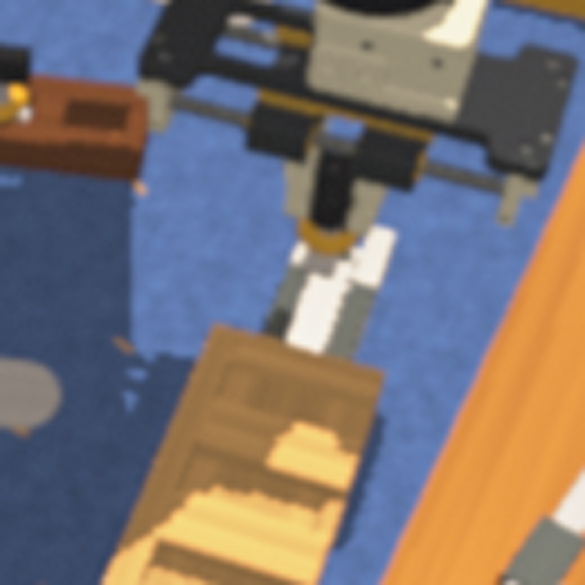

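View pics/h2.png

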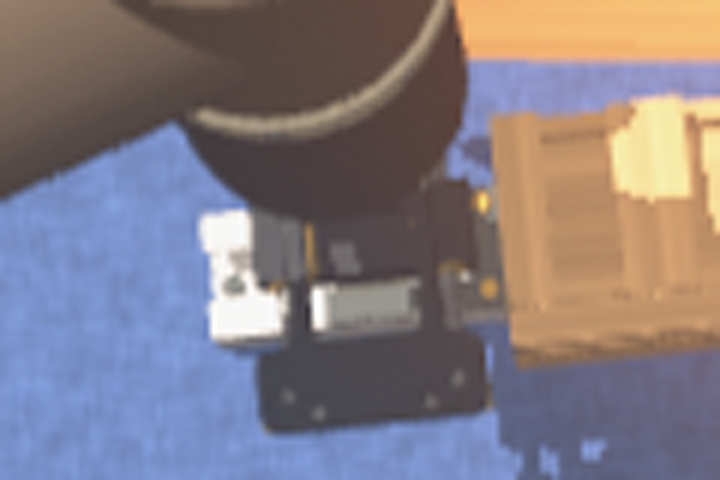

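```bash
python3 - <<'E'
from h import *
t=snap("scene"); 
def c(p): return ((p-[310,120]+.5)*4.5-.5).round(1)
o=ctrl.get_obs()["tool_pos"]; x,y,z=o
yaw=np.radians(6.65); xa=np.array([np.cos(yaw),np.sin(yaw),0]);ya=np.array([-np.sin(yaw),np.cos(yaw),0])
print("collar mid",c(proj(t,[x,y,z+.002-.0305])))
for k in(-.017,.017): print(" collar side",c(proj(t,np.array([x,y,z+.002-.0305])+k*xa)))
for k in(-.0065,.0065): print(" bar side top",c(proj(t,np.array([x,y,z+.002])+k*xa)))
for k in(-.009,.009): print(" head side near bottom",c(proj(t,np.array([x,y,z+.002-.050])+k*xa-.017*ya)))
C=np.array([.6812,-.0461,0])
for yy in(.230,.123+.05-.012):
  for xx in(-.025,-.011,.011,.025): print("rail",yy,xx,c(proj(t,C+[0,0,.026]+yy*ya+xx*xa)))
for yy in(.183,.125): 
  for xx in(-.025,-.012,.012,.025): print("tab",yy,xx,c(proj(t,C+[0,0,.031]+yy*ya+xx*xa)))
E
python3 - <<'E'
import cv2
im=cv2.imread('pics/h1.png'); cv2.imwrite('pics/h1z.png',cv2.resize(im[130:370,220:420],None,fx=2.5,fy=2.5,interpolation=cv2.INTER_CUBIC))
E
```

```text
collar mid [330.1 227.2]
 collar side [298.5 218.6]
 collar side [361.9 235.9]
 bar side top [324.3 184. ]
 bar side top [349.3 190.7]
 head side near bottom [300.5 270.2]
 head side near bottom [333.8 279.5]
rail 0.23 -0.025 [308.9 208.2]
rail 0.23 -0.011 [332.1 214.4]
rail 0.23 0.011 [368.9 224.4]
rail 0.23 0.025 [392.5 230.8]
rail 0.16099999999999998 -0.025 [274.7 294.5]
rail 0.16099999999999998 -0.011 [298.8 301.3]
rail 0.16099999999999998 0.011 [337.  312.1]
rail 0.16099999999999998 0.025 [361.5 319.1]
tab 0.183 -0.025 [286.7 260.5]
tab 0.183 -0.012 [308.9 266.7]
tab 0.183 0.012 [350.2 278.2]
tab 0.183 0.025 [372.8 284.5]
tab 0.125 -0.025 [256.5 336.9]
tab 0.125 -0.012 [279.4 343.5]
tab 0.125 0.012 [322.  355.9]
tab 0.125 0.025 [345.3 362.6]
```

View pics/h1z.png

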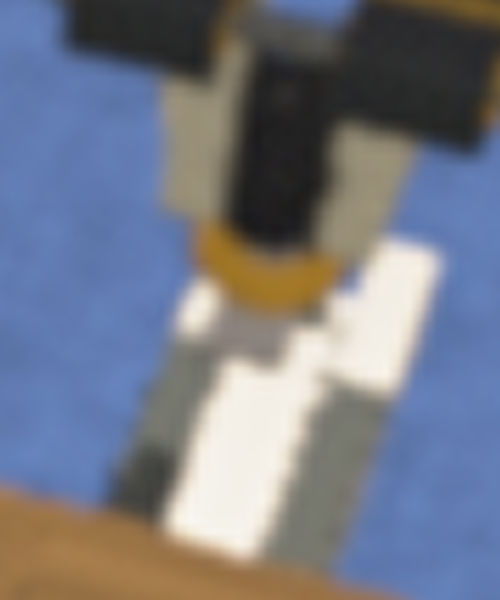

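```bash
python3 -m handwheel '[[0,0.001,0.02,0,0,0],[0,0.001,0.043,0,0,0],[0,0.001,0.043,0,0,0],[0,0.001,0.043,0,0,0]]'
python3 - <<'E'
from h import *
plan(.6645,.1060,.084,-83.35)
t=snap("scene")
cv2.imwrite("pics/h3.png",cv2.resize(t["img"][145:205,350:410],None,fx=10,fy=10,interpolation=cv2.INTER_CUBIC))
E
```

```text
clock: 6.38
tool_pos: [0.6636, 0.1062, 0.0884]
orientation: [-179.9, -0.0, -83.3]
force: [0.3, 0.5, -0.4]
opening: 0.014
t 6.38 pos [0.6636 0.1062 0.0884] rpy [-179.95   -0.    -83.33] j6 -19.0 F [ 0.3  0.5 -0.4] open 0.014
row dx 0.0003 dy -0.0009 dz 0.0044  az 0.0003
```

View pics/h3.png

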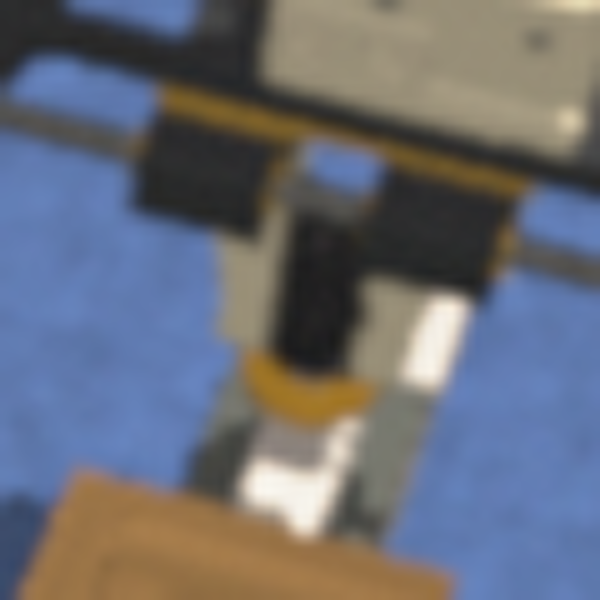

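Run:
```python
from h import *
t=snap("scene"); 
x,y,z=ctrl.get_obs()["tool_pos"]; print(x,y,z)
yaw=np.radians(6.65); xa=np.array([np.cos(yaw),np.sin(yaw),0]);ya=np.array([-np.sin(yaw),np.cos(yaw),0])
def raw(u,v): return ((u+.5)/10-.5+350,(v+.5)/10-.5+145)
C=np.array([.6812,-.0461,0])
def rx(p): return round(float((p-C)@xa)*1000,2),round(float((p-C)@ya)*1000,1)
print("tcp rail x",rx(np.array([x,y,z])))
for n,u,v,zz in(("tabL",215,400,.031),("tabL",190,485,.031),("tabR",440,390,.031),("tabR",390,545,.031),("railR",472,300,.026),("headL",258,455,z+.002-.05),("headR",327,468,z+.002-.05),("collL",244,365,z+.002-.033),("collR",380,390,z+.002-.0305),("slotL",240,500,.031),("slotR",330,535,.031)):
    print(n,rx(ray(t,*raw(u,v),zz)))
```

```text
0.663773170720492 0.10631010955038704 0.08883405794774975
tcp rail x (0.34, 153.4)
tabL (-23.8, 158.9)
tabL (-21.82, 130.9)
tabR (28.16, 181.7)
tabR (29.1, 130.2)
railR (27.89, 217.8)
headL (-7.49, 138.0)
headR (9.39, 140.0)
collL (-16.27, 150.2)
collR (16.99, 152.1)
slotL (-8.97, 130.7)
slotR (14.62, 128.1)
```

Relative to the stud, the scene view puts the fork and slot about 2.2 mm further in +x. I'll correct for that and then lower.

```bash
python3 -m handwheel '[[0,-0.0022,0,0,0,0],[0,-0.0022,0.004,0,0,0],[0,-0.0022,0.008,0,0,0],[0,-0.0022,0.012,0,0,0],[0,-0.0022,0.012,0,0,0]]'
python3 - <<'E'
from h import *
plan(.6660,.1060,.062,-83.35)
t=snap("scene")
cv2.imwrite("pics/h4.png",cv2.resize(t["img"][145:205,350:410],None,fx=10,fy=10,interpolation=cv2.INTER_CUBIC))
E
```

```text
clock: 7.1
tool_pos: [0.6649, 0.1062, 0.0749]
orientation: [179.9, -0.0, -83.3]
force: [0.5, 1.4, -0.7]
opening: 0.0138
t 7.1 pos [0.6649 0.1062 0.0749] rpy [ 1.7994e+02 -1.0000e-02 -8.3340e+01] j6 -19.0 F [ 0.5  1.4 -0.7] open 0.0138
row dx 0.0003 dy -0.0011 dz 0.0129  az 0.0002
```

View pics/h4.png

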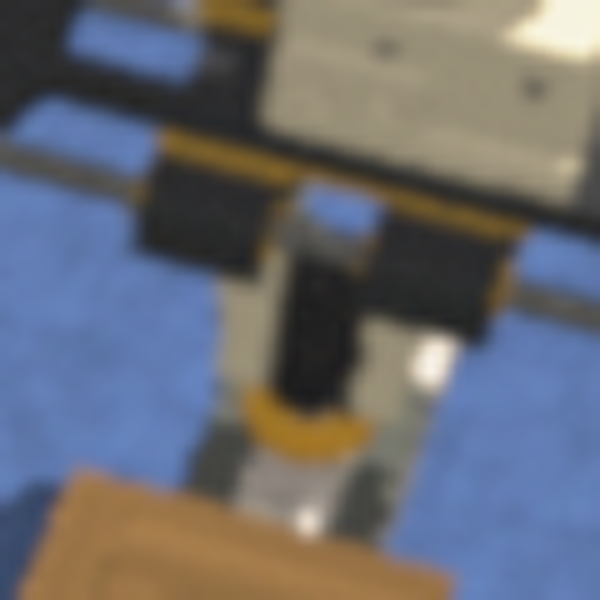

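```bash
python3 -m handwheel '[[0,-0.0007,0.002,0,0,0],[0,-0.0007,0.004,0,0,0],[0,-0.0007,0.006,0,0,0],[0,-0.0007,0.006,0,0,0]]'
python3 - <<'E'
from h import *
plan(.6660,.1060,.062,-83.35); o=ctrl.get_obs(); print(o["force"],o["moment"])
E
```

```text
clock: 7.65
tool_pos: [0.6658, 0.1064, 0.0693]
orientation: [180.0, -0.0, -83.3]
force: [-0.2, 0.6, -1.5]
opening: 0.0139
t 7.65 pos [0.6658 0.1064 0.0693] rpy [179.98  -0.   -83.33] j6 -18.9 F [-0.2  0.6 -1.5] open 0.0139
row dx 0.0004 dy -0.0002 dz 0.0073  az 0.0003
[-0.2388419   0.64311048 -1.52691231] [0.04774975 0.09817927 0.02039178]
```

No contact: the head is through the lip plane. I'll continue down until the collar seats.

```bash
python3 -m handwheel '[[0,0,0.002,0,0,0],[0,0,0.004,0,0,0],[0,0,0.006,0,0,0],[0,0,0.0074,0,0,0],[0,0,0.0074,0,0,0]]'
python3 - <<'E'
from h import *
plan(.6660,.1060,.062,-83.35); o=ctrl.get_obs(); print(o["force"],o["moment"])
E
```

```text
clock: 8.28
tool_pos: [0.6658, 0.1063, 0.062]
orientation: [180.0, -0.0, -83.3]
force: [0.0, -0.4, -1.1]
opening: 0.0138
t 8.28 pos [0.6658 0.1063 0.062 ] rpy [ 1.7998e+02 -1.0000e-02 -8.3330e+01] j6 -18.9 F [ 0.  -0.4 -1.1] open 0.0138
row dx 0.0004 dy -0.0001 dz 0.0000  az 0.0003
[ 0.01515759 -0.36872193 -1.09083627] [0.03659515 0.15074929 0.02421187]
```

```bash
python3 -m handwheel '[[0,0,0,0,0,0.18],[0,0,0,0,0,0.36],[0,0,0,0,0,0.54],[0,0,0,0,0,0.72],[0,0,0,0,0,0.9],[0,0,0,0,0,1.08],[0,0,0,0,0,1.26],[0,0,0,0,0,1.44]]';python3 -m handwheel '[[0,0,0,0,0,0.1308],[0,0,0,0,0,0.1308],[0,0,0.0005,0,0,0.1308]]'
python3 - <<'E'
from h import *
plan(.6660,.1060,.062,-173.35); o=ctrl.get_obs(); print(o["force"],o["moment"])
t=snap("scene")
cv2.imwrite("pics/h5.png",cv2.resize(t["img"][145:205,350:410],None,fx=10,fy=10,interpolation=cv2.INTER_CUBIC))
E
```

```text
clock: 9.28
tool_pos: [0.666, 0.1064, 0.0623]
orientation: [180.0, 0.0, -166.2]
force: [0.3, 0.8, -1.3]
opening: 0.0142
clock: 9.65
tool_pos: [0.666, 0.1064, 0.0618]
orientation: [180.0, 0.0, -173.2]
force: [1.3, -0.4, -1.6]
opening: 0.014
t 9.65 pos [0.666  0.1064 0.0618] rpy [ 1.8000e+02  1.0000e-02 -1.7316e+02] j6 -108.8 F [ 1.3 -0.4 -1.6] open 0.014
row dx 0.0000 dy -0.0004 dz -0.0002  az 0.0033
[ 1.28730466 -0.37737065 -1.63014749] [-0.00944495 -0.00582339  0.00737174]
```

View pics/h5.png

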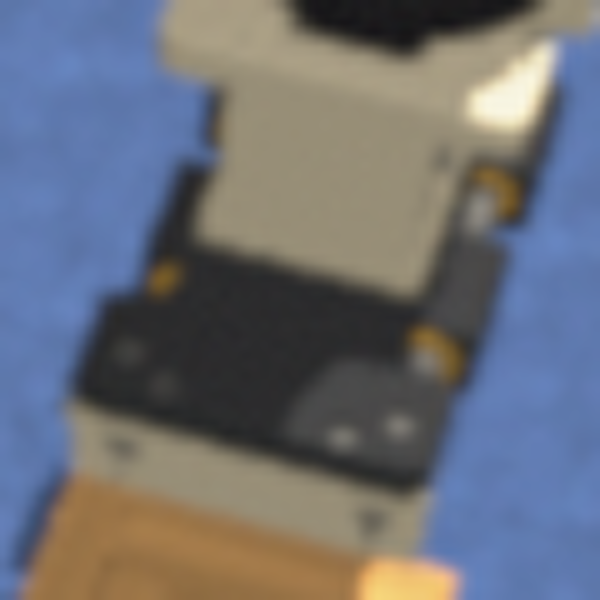

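```bash
python3 -m handwheel '[[0,0,0,0,0,0],[0,0,0,0,0,0],[0,0,0,0,0,0],[0,0,-0.02,0,0,0],[0,0,-0.06,0,0,0],[0,0,-0.1,0,0,0],[0,0,-0.1,0,0,0]]' 0.32
python3 - <<'E'
from h import *
plan(.427,.1733,.15,-162.6)
E
```

```text
clock: 10.58
tool_pos: [0.668, 0.107, 0.166]
orientation: [179.9, 0.4, -173.3]
force: [-0.1, 0.3, -0.9]
opening: 0.0299
t 10.57 pos [0.668 0.107 0.166] rpy [ 179.92    0.39 -173.29] j6 -108.9 F [-0.1  0.3 -0.9] open 0.0299
row dx 0.2316 dy 0.0940 dz 0.0160  az -0.1866
```

```bash
python3 -m handwheel '[[0.2316,0.094,0.016,0,0,-0.1866],[0.2316,0.094,0.016,0,0,-0.1866],[0.2316,0.094,0.016,0,0,-0.1866],[0.2316,0.094,0.016,0,0,-0.1866],[0.2316,0.094,0.016,0,0,-0.1866],[0.2316,0.094,0.016,0,0,-0.1866],[0.2316,0.094,0.016,0,0,-0.1866]]' 0
python3 - <<'E'
from h import *
plan(.427,.1733,.057,-162.6)
t=snap("scene");s=snap("top")
a=cv2.resize(t["img"][145:205,350:410],None,fx=6,fy=6,interpolation=cv2.INTER_CUBIC)
c=cv2.resize(t["img"][110:170,280:340],None,fx=6,fy=6,interpolation=cv2.INTER_CUBIC)
cv2.imwrite("pics/h6.png",np.hstack([a,c]))
cv2.imwrite("pics/h6t.png",cv2.resize(s["img"][125:190,225:430],None,fx=3.8,fy=3.8,interpolation=cv2.INTER_CUBIC))
E
```

```text
clock: 11.45
tool_pos: [0.4258, 0.1729, 0.1456]
orientation: [-180.0, 0.0, -162.7]
force: [-0.2, 0.1, -0.8]
opening: 0.0437
t 11.45 pos [0.4258 0.1729 0.1456] rpy [-1.8000e+02  1.0000e-02 -1.6269e+02] j6 -119.5 F [-0.2  0.1 -0.8] open 0.0437
row dx -0.0012 dy 0.0000 dz 0.0886  az -0.0015
```

View pics/h6.png

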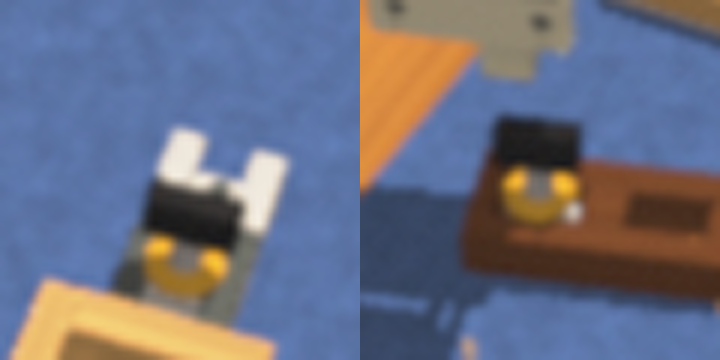

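View pics/h6t.png

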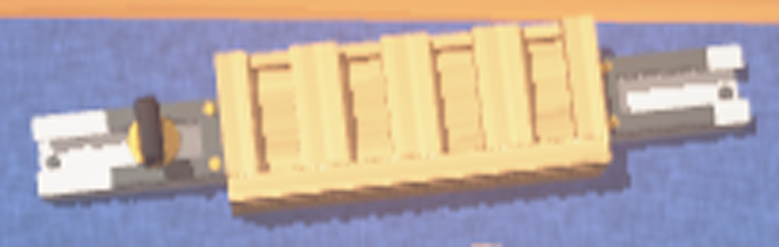

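Stud 1 stands in the left fork with its bar across the rail, and the rack hasn't moved. Now for the second stud.

```bash
python3 -m handwheel '[[-0.0012,0,0.03,0,0,0],[-0.0012,0,0.06,0,0,0],[-0.0012,0,0.08,0,0,0],[-0.0012,0,0.0886,0,0,0],[-0.0012,0,0.0886,0,0,0]]'; python3 -m handwheel '[[0,0,0,0,0,0],[0,0,0,0,0,0],[0,0,0,0,0,0],[0,0,0,0,0,0],[0,0,0,0,0,0],[0,0,-0.03,0,0,0],[0,0,-0.08,0,0,0],[0,0,-0.11,0,0,0]]' 1
python3 - <<'E'
from h import *
plan(.5,.05,.15,-83.35)
plan(.7040,-.2219,.12,-83.35)
E
```

```text
clock: 12.18
tool_pos: [0.4263, 0.1729, 0.0567]
orientation: [-180.0, -0.1, -162.7]
force: [0.8, 0.3, 0.4]
opening: 0.0441
clock: 13.18
tool_pos: [0.4264, 0.1734, 0.169]
orientation: [180.0, 0.1, -162.6]
force: [0.2, 0.4, -1.5]
opening: 0.0138
t 13.18 pos [0.4264 0.1734 0.169 ] rpy [ 1.7996e+02  9.0000e-02 -1.6263e+02] j6 -119.4 F [ 0.2  0.4 -1.5] open 0.0138
row dx -0.0334 dy -0.1398 dz 0.0190  az -1.3837
t 13.18 pos [0.4264 0.1734 0.169 ] rpy [ 1.7996e+02  9.0000e-02 -1.6263e+02] j6 -119.4 F [ 0.2  0.4 -1.5] open 0.0138
row dx -0.1469 dy -0.4602 dz 0.0490  az -1.3837
```

```bash
python3 -m handwheel '[[-0.1469,-0.4602,0.03,0,0,-1.3837],[-0.1469,-0.4602,0.03,0,0,-1.3837],[-0.1469,-0.4602,0.03,0,0,-1.3837],[-0.1469,-0.4602,0.03,0,0,-1.3837],[-0.1469,-0.4602,0.03,0,0,-1.3837],[-0.1469,-0.4602,0.03,0,0,-1.3837],[-0.1469,-0.4602,0.03,0,0,-1.3837],[-0.1469,-0.4602,0.03,0,0,-1.3837]]'
python3 - <<'E'
from h import *
plan(.704,-.2219,.09,-83.35)
E
```

```text
clock: 14.18
tool_pos: [0.6875, -0.1993, 0.1381]
orientation: [179.9, 0.0, -84.0]
force: [1.6, 1.1, 0.0]
opening: 0.0137
t 14.18 pos [ 0.6875 -0.1993  0.1381] rpy [ 1.7995e+02  2.0000e-02 -8.4020e+01] j6 6.6 F [1.6 1.1 0. ] open 0.0137
row dx 0.0242 dy -0.0141 dz 0.0481  az -0.0116
```

```bash
python3 -m handwheel '[[0.0242,-0.0141,0.01,0,0,-0.0116],[0.0242,-0.0141,0.03,0,0,-0.0116],[0.0242,-0.0141,0.0481,0,0,-0.0116],[0.0242,-0.0141,0.0481,0,0,-0.0116],[0.0242,-0.0141,0.0481,0,0,-0.0116]]'
python3 - <<'E'
from h import *
plan(.704,-.2219,.084,-83.35)
t=snap("scene"); z=ctrl.get_obs()["tool_pos"][2]
print(proj(t,[.704,-.222,.05]))
cv2.imwrite("pics/k1.png",cv2.resize(t["img"][265:365,285:385],None,fx=6,fy=6,interpolation=cv2.INTER_CUBIC))
E
```

```text
clock: 14.8
tool_pos: [0.7034, -0.2196, 0.0916]
orientation: [-180.0, -0.0, -83.6]
force: [0.6, 0.4, -1.0]
opening: 0.0137
t 14.8 pos [ 0.7034 -0.2196  0.0916] rpy [-1.7997e+02 -2.0000e-02 -8.3640e+01] j6 8.6 F [ 0.6  0.4 -1. ] open 0.0137
row dx 0.0024 dy -0.0003 dz 0.0076  az -0.0050
[334.91710066 308.25489794]
```

View pics/k1.png

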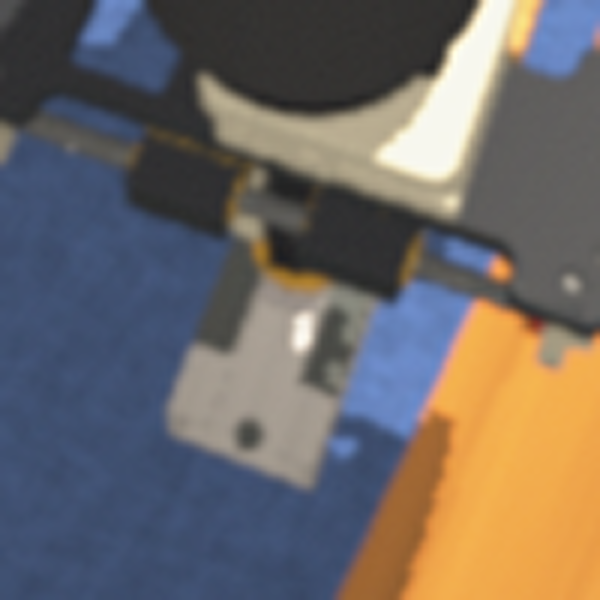

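```bash
cat > rx.py <<'E'
from h import *
yaw=np.radians(6.65); xa=np.array([np.cos(yaw),np.sin(yaw),0]);ya=np.array([-np.sin(yaw),np.cos(yaw),0])
C=np.array([.6812,-.0461,0])
def rx(p): return round(float((p-C)@xa)*1000,2),round(float((p-C)@ya)*1000,1)
def go(pts,f,x0,y0,cam="scene"):
    t=snap(cam); o=np.array(ctrl.get_obs()["tool_pos"]); z=o[2]+.002
    print("tcp",rx(o))
    for n,u,v,zz in pts:
        if zz<0: zz+=z
        print(n,rx(ray(t,(u+.5)/f-.5+x0,(v+.5)/f-.5+y0,zz)))
E
python3 - <<'E'
from rx import *
go([("railL",172,420,.026),("railR",312,488,.026),("tabLo",188,345,.031),("tabLi",235,352,.031),("tabRi",303,380,.031),("tabRo",340,392,.031),("tabLi2",258,280,.031),("tabRi2",330,292,.031),("collL",253,245,-.033),("collR",330,285,-.033)],6,285,265)
t=snap("scene"); im=cv2.resize(t["img"][290:350,305:365],None,fx=10,fy=10,interpolation=cv2.INTER_LANCZOS4)
cv2.imwrite("pics/k2.png",cv2.convertScaleAbs(im,alpha=1.5,beta=-40))
E
```

```text
tcp (2.39, -175.2)
railL (-21.87, -232.2)
railR (27.29, -236.0)
tabLo (-25.23, -209.6)
tabLi (-10.11, -206.3)
tabRi (13.61, -206.9)
tabRo (26.02, -206.3)
tabLi2 (-11.53, -181.4)
tabRi2 (12.11, -176.8)
collL (-12.97, -181.7)
collR (14.46, -185.2)
```

View pics/k2.png

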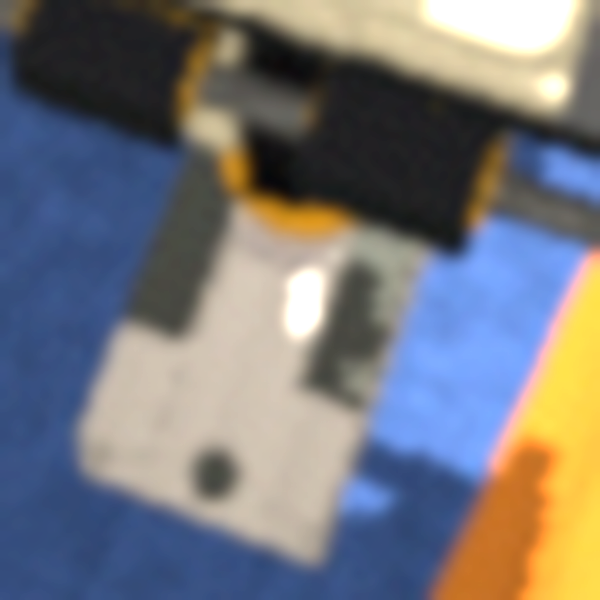

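```bash
python3 -m handwheel '[[0.0024,0.0004,0.0,0,0,-0.004],[0.0024,0.0004,0.005,0,0,-0.004],[0.0024,0.0004,0.009,0,0,-0.004],[0.0024,0.0004,0.009,0,0,-0.004]]'
python3 - <<'E'
from rx import *
plan(.7035,-.2219,.062,-83.35)
t=snap("scene"); im=cv2.resize(t["img"][285:345,305:365],None,fx=10,fy=10,interpolation=cv2.INTER_LANCZOS4)
cv2.imwrite("pics/k3.png",cv2.convertScaleAbs(im,alpha=1.5,beta=-40))
E
```

```text
clock: 15.45
tool_pos: [0.7026, -0.2228, 0.0811]
orientation: [179.9, 0.0, -83.5]
force: [0.0, -0.1, -1.0]
opening: 0.0139
t 15.45 pos [ 0.7026 -0.2228  0.0811] rpy [ 1.7993e+02  2.0000e-02 -8.3490e+01] j6 9.0 F [ 0.  -0.1 -1. ] open 0.0139
row dx -0.0008 dy -0.0010 dz 0.0191  az -0.0024
```

View pics/k3.png

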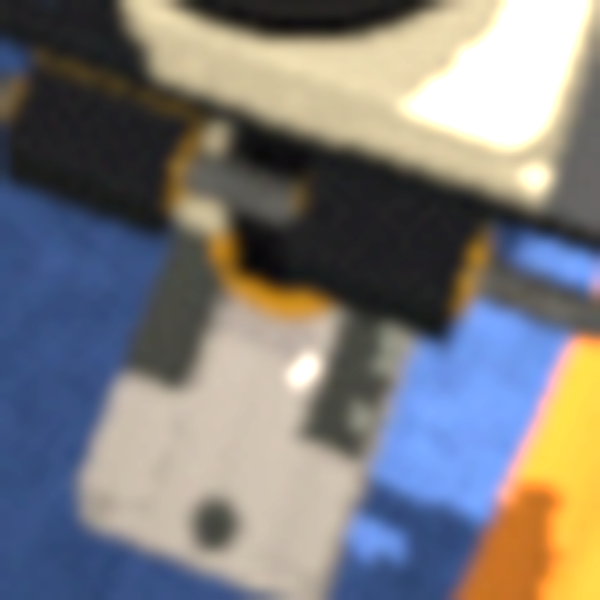

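Run:
```python
from rx import *
t=snap("scene"); g=cv2.cvtColor(t["img"],cv2.COLOR_BGR2GRAY)[308:338,318:348].astype(float)
im=cv2.resize(np.clip((g-60)*1.6,0,255).astype(np.uint8),None,fx=20,fy=20,interpolation=cv2.INTER_CUBIC)
cv2.imwrite("pics/k4.png",im)
```

```text
(no output)
```

View pics/k4.png

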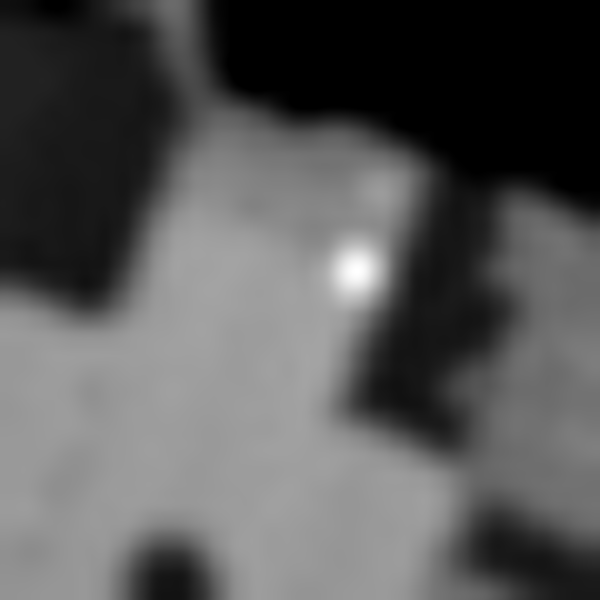

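Head (crop columns about 195–365) is centred between the fork's inner edges (about 165–395). Descending.

```bash
python3 -m handwheel '[[0,0,0.003,0,0,-0.002],[0,0,0.006,0,0,-0.002],[0,0,0.009,0,0,-0.002],[0,0,0.012,0,0,-0.002],[0,0,0.012,0,0,-0.002]]'
python3 - <<'E'
from rx import *
plan(.7028,-.2219,.062,-83.35); print(ctrl.get_obs()["moment"])
E
```

```text
clock: 16.18
tool_pos: [0.7028, -0.2228, 0.0694]
orientation: [180.0, 0.0, -83.4]
force: [-0.1, -0.3, -1.0]
opening: 0.0141
t 16.18 pos [ 0.7028 -0.2228  0.0694] rpy [ 1.7996e+02  1.0000e-02 -8.3370e+01] j6 9.1 F [-0.1 -0.3 -1. ] open 0.0141
row dx -0.0009 dy -0.0001 dz 0.0074  az -0.0003
[-0.02387832  0.12849162  0.01241243]
```

```bash
python3 -m handwheel '[[0,0,0.003,0,0,0],[0,0,0.006,0,0,0],[0,0,0.0076,0,0,0],[0,0,0.0076,0,0,0]]'; python3 -c "
from h import *
plan(.7028,-.2219,.062,-83.35)"; python3 -m handwheel '[[0,0,0,0,0,0.18],[0,0,0,0,0,0.36],[0,0,0,0,0,0.54],[0,0,0,0,0,0.72],[0,0,0,0,0,0.9],[0,0,0,0,0,1.08],[0,0,0,0,0,1.26],[0,0,0,0,0,1.44]]';python3 -m handwheel '[[0,0,0,0,0,0.1308],[0,0,0,0,0,0.1308],[0,0,0.0003,0,0,0.1308]]'; python3 -c "
from h import *
plan(.7028,-.2219,.062,-173.35);print(ctrl.get_obs()['moment'])"
```

```text
clock: 16.68
tool_pos: [0.703, -0.2228, 0.0625]
orientation: [180.0, -0.0, -83.4]
force: [-2.0, 0.2, 2.1]
opening: 0.0137
t 16.68 pos [ 0.703  -0.2228  0.0625] rpy [179.99  -0.   -83.36] j6 9.1 F [-2.   0.2  2.1] open 0.0137
row dx -0.0009 dy 0.0001 dz 0.0005  az -0.0002
clock: 17.68
tool_pos: [0.7035, -0.2229, 0.0626]
orientation: [-180.0, 0.1, -166.2]
force: [-0.0, 0.7, 0.4]
opening: 0.0137
clock: 18.05
tool_pos: [0.7034, -0.2229, 0.0625]
orientation: [-180.0, 0.0, -173.2]
force: [-0.7, 0.3, 3.5]
opening: 0.0134
t 18.05 pos [ 0.7034 -0.2229  0.0625] rpy [-1.7998e+02  4.0000e-02 -1.7319e+02] j6 -80.7 F [-0.7  0.3  3.5] open 0.0134
row dx 0.0005 dy 0.0011 dz 0.0005  az 0.0027
[0.18236946 0.25016757 0.01161731]
```

```bash
python3 -m handwheel '[[0,0,0,0,0,0],[0,0,0,0,0,0],[0,0,0,0,0,0],[0,0,-0.02,0,0,0],[0,0,-0.06,0,0,0],[0,0,-0.11,0,0,0],[0.2,0.02,-0.16,0,0,0],[0.2,0.1,-0.16,0,0,0]]' 0.32; python3 -m handwheel '[[0.17,0.13,-0.04,0,0,0],[0.17,0.13,-0.04,0,0,0],[0.17,0.13,-0.04,0,0,0],[0.17,0.13,-0.04,0,0,0],[0.17,0.13,-0.04,0,0,0]]' -0.1
python3 - <<'E'
from h import *
plan(0,0,0,0)
t=snap("scene","s1.png");s=snap("top","t1.png")
a=cv2.resize(t["img"][270:350,290:370],None,fx=5,fy=5,interpolation=cv2.INTER_CUBIC)
c=cv2.resize(t["img"][130:210,340:420],None,fx=5,fy=5,interpolation=cv2.INTER_CUBIC)
cv2.imwrite("pics/s1c.png",np.hstack([a,c]))
cv2.imwrite("pics/t1c.png",cv2.resize(s["img"][200:290,140:480],None,fx=2.35,fy=2.35,interpolation=cv2.INTER_CUBIC))
E
```

```text
clock: 19.05
tool_pos: [0.5871, -0.1966, 0.2019]
orientation: [-180.0, 0.1, -173.5]
force: [-0.2, 1.4, 0.9]
opening: 0.0298
clock: 19.68
tool_pos: [0.4033, -0.0856, 0.2423]
orientation: [180.0, 0.3, -173.2]
force: [0.7, 0.4, -0.1]
opening: 0.0481
t 19.68 pos [ 0.4033 -0.0856  0.2423] rpy [ 179.96    0.3  -173.24] j6 -99.0 F [ 0.7  0.4 -0.1] open 0.0481
row dx 0.3904 dy 0.1325 dz 0.2423  az -3.0236
```

View pics/s1c.png

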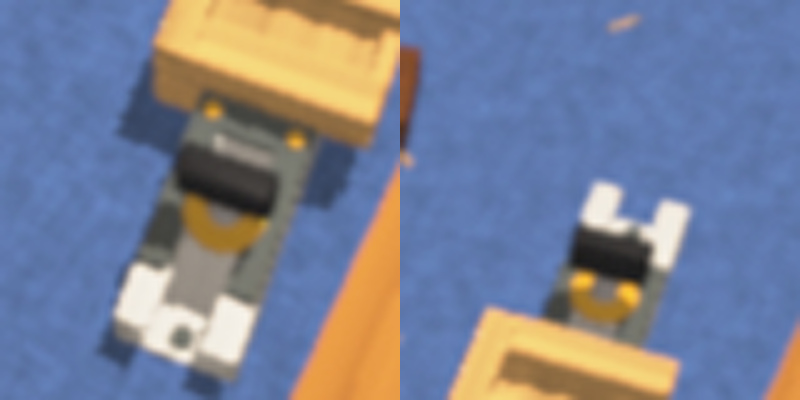

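View pics/t1.png

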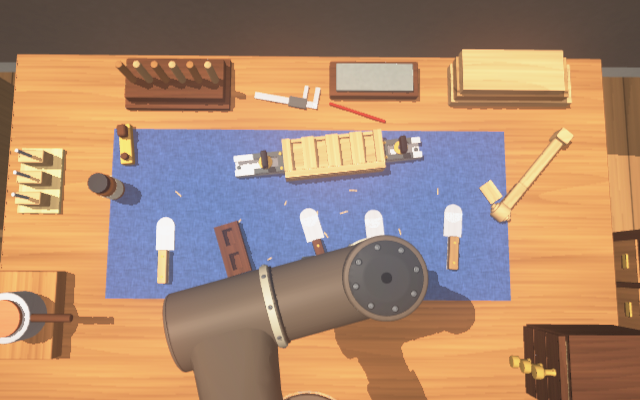

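Both studs stand through their tabs with the bars across the rail, near (264,160) and (401,146) in the top view. I'll check the camera bias against the known stud positions, then locate the scrapers.

Run:
```python
from rx import *
t=snap("scene");s=snap("top")
cv2.imwrite("pics/s2.png",cv2.resize(t["img"][170:310,315:405],None,fx=4.2,fy=4.2,interpolation=cv2.INTER_CUBIC))
a=cv2.resize(s["img"][145:175,250:280],None,fx=12,fy=12,interpolation=cv2.INTER_CUBIC)
b=cv2.resize(s["img"][130:160,387:417],None,fx=12,fy=12,interpolation=cv2.INTER_CUBIC)
cv2.imwrite("pics/t2.png",np.hstack([a,b]))
for (x,y),(x0,y0) in (((.666,.1064),(250,145)),((.7034,-.2229),(387,130))):
    for z in(.076,.052):
      for k in(-.007,.007):
        print(x,y,z,k,((proj(s,np.array([x,y,z])+k*ya)-[x0,y0]+.5)*12-.5).round(1))
```

```text
0.666 0.1064 0.076 -0.007 [204.7 157.3]
0.666 0.1064 0.076 0.007 [133.3 165. ]
0.666 0.1064 0.052 -0.007 [214.4 183. ]
0.666 0.1064 0.052 0.007 [144.5 190.6]
0.7034 -0.2229 0.076 -0.007 [241.3 161.1]
0.7034 -0.2229 0.076 0.007 [170.7 168.7]
0.7034 -0.2229 0.052 -0.007 [218.  190.1]
0.7034 -0.2229 0.052 0.007 [148.8 197.6]
```

View pics/s2.png

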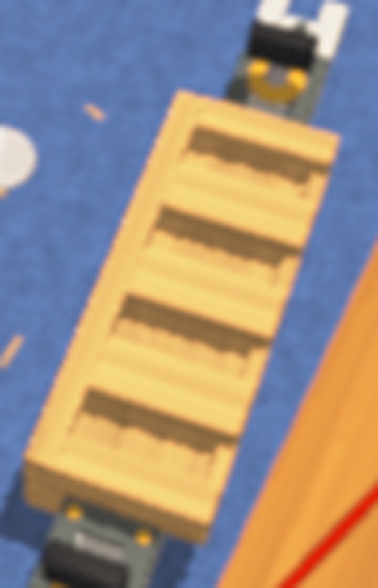

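View pics/t2.png

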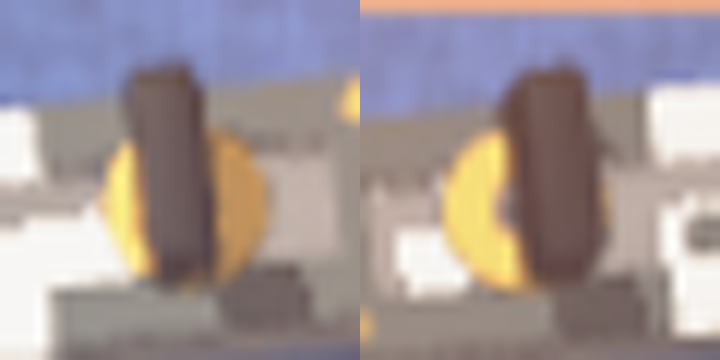

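Run:
```python
from rx import *
go([("NL",178,93,.056),("NR",340,135,.056),("SL",27,462,.056),("SR",212,525,.056),
("w1 N",195,128,.056),("w2N",163,208,.056),("w3N",127,297,.056),("w4N",90,388,.056),("w1Nr",328,172,.056),("w4Nr",238,437,.056)],4.2,315,170)
```

```text
tcp (-279.27, -8.1)
NL (-45.02, 105.8)
NR (48.49, 109.2)
SL (-43.55, -133.8)
SR (49.22, -132.8)
w1 N (-28.48, 85.6)
w2N (-28.36, 28.4)
w3N (-28.43, -30.4)
w4N (-28.59, -86.1)
w1Nr (48.65, 82.4)
w4Nr (47.76, -85.5)
```

```bash
cat > scr.py <<'E'
from rx import *
def find(s,u0,v0,u1,v1):
    im=s["img"][v0:v1,u0:u1].astype(int); b,g,r=im[...,0],im[...,1],im[...,2]
    hsv=cv2.cvtColor(s["img"][v0:v1,u0:u1],cv2.COLOR_BGR2HSV)
    blue=(b>r+18)
    sat=hsv[...,1]; val=hsv[...,2]
    blade=(~blue)&(sat<60)&(val>150)
    grip=(~blue)&(~blade)&(sat>70)
    out=[]
    for m in(blade,grip):
        n,l,st,c=cv2.connectedComponentsWithStats(m.astype(np.uint8)); k=1+np.argmax(st[1:,4]); mm=(l==k).astype(np.uint8)
        cs,_=cv2.findContours(mm,cv2.RETR_EXTERNAL,cv2.CHAIN_APPROX_NONE)
        rc=cv2.minAreaRect(max(cs,key=len)); out.append((c[k]+[u0,v0],st[k,4],rc))
    (cb,ab,rb),(cg,ag,rg)=out
    B=ray(s,*cb,.003); G=ray(s,*cg,.018); 
    G2=ray(s,*cg,.025)
    d=B-G; yw=np.degrees(np.arctan2(d[1],d[0]))
    print("blade px",cb.round(1),ab,rb[1],"grip px",cg.round(1),ag,rg[1],np.round(rg[2],1))
    print(" blade",B.round(4),"grip(z18)",G.round(4),"(z25)",G2.round(4),"dist",np.linalg.norm(d[:2]).round(4),"yaw",yw.round(1))
    return G,yw
E
python3 - <<'E'
from scr import *
s=snap("top")
print("d");find(s,145,205,190,295); print("b");find(s,435,195,475,278)
cv2.imwrite("pics/d1.png",np.hstack([cv2.resize(s["img"][205:295,145:190],None,fx=6,fy=6,interpolation=cv2.INTER_CUBIC),cv2.resize(s["img"][195:285,435:480],None,fx=6,fy=6,interpolation=cv2.INTER_CUBIC)]))
E
```

```text
d
blade px [165.1 234.1] 585 (33.0, 18.0) grip px [162.4 266.3] 332 (33.0, 10.0) 90.0
 blade [0.4907 0.3504 0.003 ] grip(z18) [0.4127 0.3495 0.018 ] (z25) [0.4127 0.3475 0.025 ] dist 0.078 yaw 0.6
b
blade px [452.4 221. ] 556 (33.0, 18.0) grip px [452.9 252.6] 331 (33.0, 10.0) 90.0
 blade [ 0.5269 -0.3536  0.003 ] grip(z18) [ 0.4492 -0.3481  0.018 ] (z25) [ 0.449  -0.3461  0.025 ] dist 0.0779 yaw -4.0
```

View pics/d1.png

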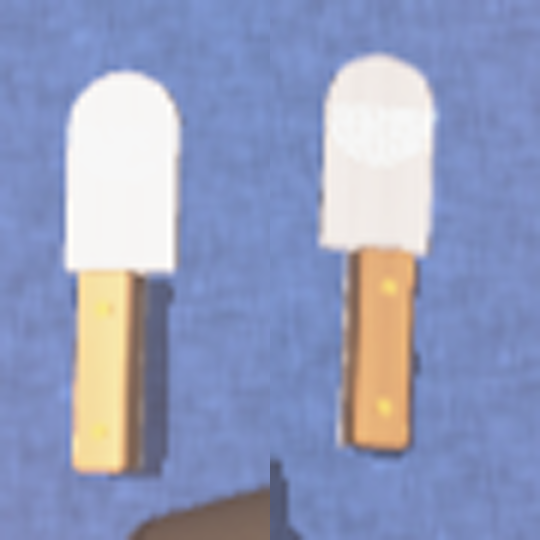

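Run:
```python
from rx import *
s=snap("top")
def w(u,v,x0,y0,z): return ray(s,(u+.5)/6-.5+x0,(v+.5)/6-.5+y0,z)
def yw(a,b): d=a-b; return np.degrees(np.arctan2(d[1],d[0])).round(2)
print("d",[yw(w(u,130,145,205,.003),w(v,270,145,205,.003)) for u,v in((68,64),(180,174))],yw(w(82,275,145,205,.025),w(73,465,145,205,.025)))
m=[w(103,270,145,205,.025),w(98,470,145,205,.025)]; print(m, "bladeshoulder mid",w(119.5,270,145,205,.003))
print("b",[yw(w(u,110,435-45,195,.003),w(v,245,435-45,195,.003)) for u,v in((325,320),(434,427))],yw(w(414,255,390,195,.025),w(409,445,390,195,.025)))
m=[w(386,250,390,195,.025),w(381,447,390,195,.025)]; print(m,"shoulder mid",w(373.5,247,390,195,.003))
```

```text
d [np.float64(0.78), np.float64(-0.29)] -0.34
[array([0.45232493, 0.35078203, 0.025     ]), array([0.37352336, 0.34955215, 0.025     ])] bladeshoulder mid [0.45304427 0.35043636 0.003     ]
b [np.float64(-3.63), np.float64(-4.72)] -3.23
[array([ 0.48809068, -0.34982317,  0.025     ]), array([ 0.40968192, -0.34555832,  0.025     ])] shoulder mid [ 0.49061967 -0.35112039  0.003     ]
```

```bash
python3 -c "
from h import *
plan(.428,.35,.1,-179.7)"
```

```text
t 20.02 pos [ 0.4045 -0.0866  0.2394] rpy [-1.7999e+02 -7.0000e-02 -1.7342e+02] j6 -99.0 F [-0.6  0.7 -0.4] open 0.0482
row dx -0.0734 dy 0.4310 dz 0.1394  az 0.1097
```

```bash
python3 -m handwheel '[[-0.0734,0.431,0.1394,0,0,0.1097],[-0.0734,0.431,0.1394,0,0,0.1097],[-0.0734,0.431,0.1394,0,0,0.1097],[-0.0734,0.431,0.1394,0,0,0.1097],[-0.0734,0.431,0.1394,0,0,0.1097],[-0.0734,0.431,0.1394,0,0,0.1097],[-0.0734,0.431,0.1394,0,0,0.1097],[-0.0734,0.431,0.1394,0,0,0.1097]]'; python3 -m handwheel '[[0,0,0,0,0,0],[0,0,0,0,0,0]]'
python3 - <<'E'
from h import *
plan(.428,.35,.021,-179.7)
t=snap("scene"); s=snap("top","t3.png")
cv2.imwrite("pics/g5.png",cv2.resize(t["img"][60:160,290:410],None,fx=5,fy=5,interpolation=cv2.INTER_CUBIC))
E
```

```text
clock: 21.02
tool_pos: [0.4273, 0.3528, 0.0979]
orientation: [-179.8, -0.1, -179.6]
force: [-0.3, -0.3, -0.2]
opening: 0.0481
clock: 21.28
tool_pos: [0.4273, 0.3493, 0.1002]
orientation: [-179.9, -0.0, -179.7]
force: [0.4, 0.0, -0.7]
opening: 0.0484
t 21.27 pos [0.4273 0.3493 0.1002] rpy [-1.7995e+02 -3.0000e-02 -1.7969e+02] j6 -149.3 F [ 0.4  0.  -0.7] open 0.0484
row dx -0.0007 dy 0.0007 dz 0.0792  az 0.0001
```

View pics/g5.png

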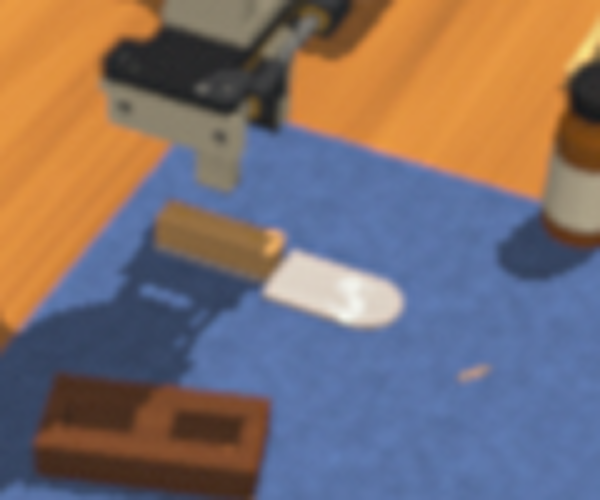

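View pics/t3.png

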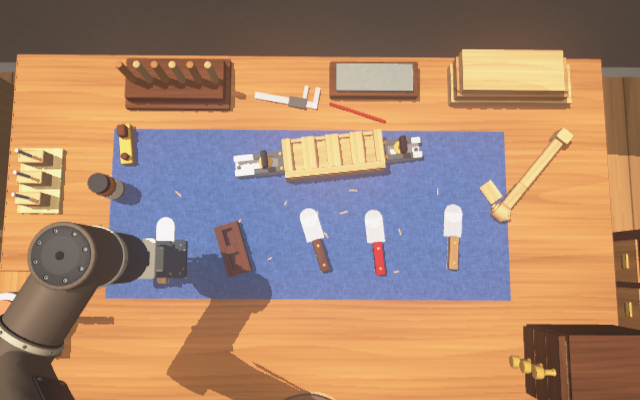

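The fingers straddle the pale grip, and the other three scrapers haven't moved. Descending.

```bash
python3 -m handwheel '[[-0.0007,0.0007,0.03,0,0,0],[-0.0007,0.0007,0.055,0,0,0],[-0.0007,0.0007,0.072,0,0,0],[-0.0007,0.0007,0.0792,0,0,0],[-0.0007,0.0007,0.0792,0,0,0]]'; python3 -m handwheel '[[0,0,0,0,0,0],[0,0,0,0,0,0],[0,0,0,0,0,0],[0,0,0,0,0,0],[0,0,0,0,0,0],[0,0,-0.02,0,0,0],[0,0,-0.05,0,0,0],[0,0,-0.08,0,0,0]]' 1
python3 - <<'E'
from scr import *
plan(.428,.35,.1,-179.7)
s=snap("top")
print("a");find(s,295,200,333,278); print("c");find(s,360,200,395,282);print("b");find(s,435,195,475,278)
E
```

```text
clock: 22.0
tool_pos: [0.4282, 0.3506, 0.0215]
orientation: [-180.0, 0.0, -179.7]
force: [0.3, 0.6, 1.0]
opening: 0.0483
clock: 23.0
tool_pos: [0.4277, 0.3508, 0.1015]
orientation: [-180.0, -0.0, -179.7]
force: [0.1, -0.6, -1.9]
opening: 0.0219
t 23.0 pos [0.4277 0.3508 0.1015] rpy [-1.7995e+02 -4.0000e-02 -1.7966e+02] j6 -149.3 F [ 0.1 -0.6 -1.9] open 0.0219
row dx -0.0003 dy -0.0008 dz 0.0015  az 0.0008
a
blade px [310.9 224.7] 566 (33.203914642333984, 19.28989028930664) grip px [320.5 254.9] 260 (32.03473663330078, 8.172735214233398) 72.6
 blade [ 0.5159 -0.0056  0.003 ] grip(z18) [ 0.4419 -0.029   0.018 ] (z25) [ 0.4418 -0.0288  0.025 ] dist 0.0776 yaw 17.5
c
blade px [374.  226.5] 554 (33.0190315246582, 17.889907836914062) grip px [378.4 258.4] 337 (33.57118606567383, 10.049270629882812) 83.7
 blade [ 0.5122 -0.1605  0.003 ] grip(z18) [ 0.4343 -0.1684  0.018 ] (z25) [ 0.4342 -0.1674  0.025 ] dist 0.0783 yaw 5.8
b
blade px [452.4 221. ] 554 (33.0, 18.0) grip px [452.9 252.7] 327 (9.933619499206543, 32.95438766479492) 3.0
 blade [ 0.527  -0.3536  0.003 ] grip(z18) [ 0.449  -0.3483  0.018 ] (z25) [ 0.4488 -0.3463  0.025 ] dist 0.0782 yaw -3.9
```

```bash
cat >> rx.py <<'E'
O=np.array([.6848,-.0583,0])
def rk(x,y): 
    p=O+xa*x/1000+ya*y/1000; return p[0],p[1]
def tc():
    p=np.array(ctrl.get_obs()["tool_pos"])-O; print("rack frame mm",(p@xa*1000).round(1),(p@ya*1000).round(1))
E
python3 - <<'E'
from rx import *
plan(*rk(-172,87),.1,-173.35)
E
```

```text
t 23.05 pos [0.4292 0.3525 0.1056] rpy [ 179.8     0.18 -179.6 ] j6 -149.3 F [0.6 1.2 1.6] open 0.022
row dx -0.0723 dy -0.3448 dz 0.0056  az -0.1091
```

```bash
python3 -m handwheel '[[-0.0723,-0.3448,0,0,0,-0.1091],[-0.0723,-0.3448,0,0,0,-0.1091],[-0.0723,-0.3448,0,0,0,-0.1091],[-0.0723,-0.3448,0,0,0,-0.1091],[-0.0723,-0.3448,0,0,0,-0.1091],[-0.0723,-0.3448,0,0,0,-0.1091],[-0.0723,-0.3448,0,0,0,-0.1091],[-0.0723,-0.3448,0,0,0,-0.1091]]'; python3 -m handwheel '[[0,0,0,0,0,0],[0,0,0,0,0,0]]'
python3 - <<'E'
from rx import *
plan(*rk(-172,87),.0635,-173.35);tc()
E
```

```text
clock: 24.05
tool_pos: [0.5022, 0.0067, 0.1009]
orientation: [180.0, -0.0, -173.5]
force: [0.3, -0.8, -1.0]
opening: 0.0216
clock: 24.3
tool_pos: [0.5023, 0.0076, 0.1012]
orientation: [180.0, 0.0, -173.3]
force: [-0.8, 0.7, -0.9]
opening: 0.0217
t 24.3 pos [0.5023 0.0076 0.1012] rpy [ 180.      0.   -173.31] j6 -106.6 F [-0.8  0.7 -0.9] open 0.0217
row dx -0.0016 dy 0.0004 dz 0.0377  az 0.0007
rack frame mm -173.6 86.6
```

```bash
python3 -m handwheel '[[-0.0016,0.0004,0.02,0,0,0],[-0.0016,0.0004,0.0388,0,0,0],[-0.0016,0.0004,0.0388,0,0,0],[-0.0016,0.0004,0.0388,0,0,0]]'
python3 - <<'E'
from rx import *
plan(*rk(-172,87),.062,-173.35);tc()
t=snap("scene"); s=snap("top")
cv2.imwrite("pics/i1.png",cv2.resize(t["img"][130:260,270:400],None,fx=4.6,fy=4.6,interpolation=cv2.INTER_CUBIC))
cv2.imwrite("pics/i2.png",cv2.resize(s["img"][130:230,260:360],None,fx=6,fy=6,interpolation=cv2.INTER_CUBIC))
E
```

```text
clock: 24.8
tool_pos: [0.5043, 0.0078, 0.0629]
orientation: [-180.0, 0.0, -173.4]
force: [-0.5, 0.4, -1.4]
opening: 0.0216
t 24.8 pos [0.5043 0.0078 0.0629] rpy [-1.8000e+02  3.0000e-02 -1.7335e+02] j6 -106.6 F [-0.5  0.4 -1.4] open 0.0216
row dx 0.0004 dy 0.0005 dz 0.0009  az -0.0000
rack frame mm -171.6 86.5
```

View pics/i1.png

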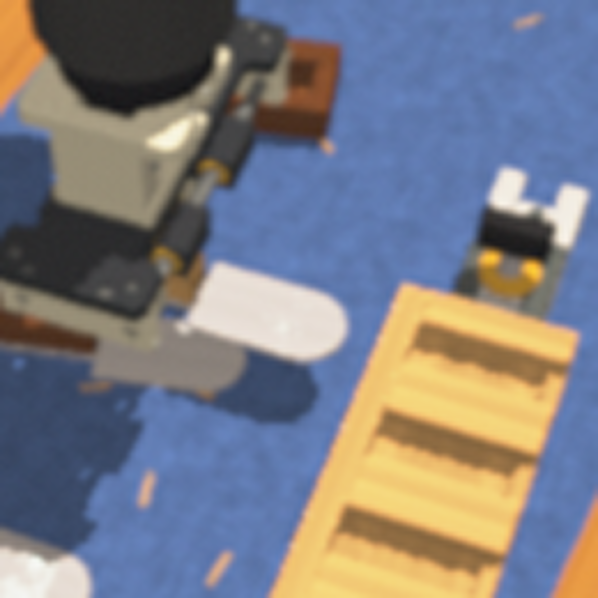

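View pics/i2.png

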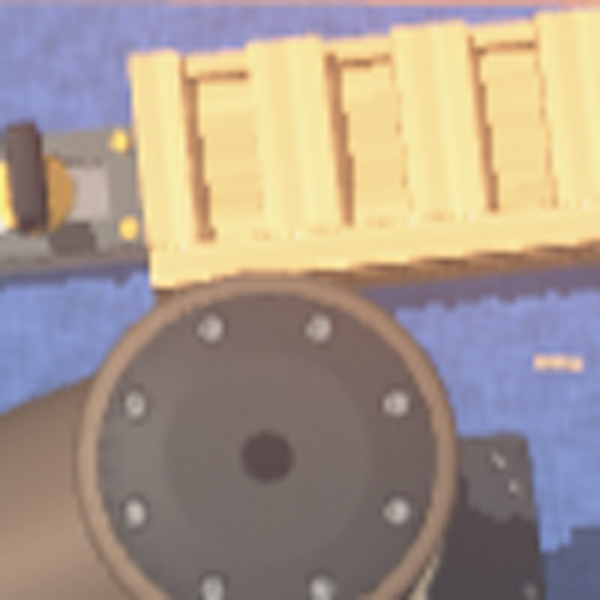

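```bash
cat >> rx.py <<'E'
def rf(p): q=p-O; return (q@xa*1000).round(1),(q@ya*1000).round(1)
def gr(pts,f,x0,y0,cam="scene"):
    t=snap(cam)
    for n,u,v,z in pts: print(n,rf(ray(t,(u+.5)/f-.5+x0,(v+.5)/f-.5+y0,z)))
E
python3 - <<'E'
from rx import *
gr([("up",225,266,.0435),("up",310,287,.0435),("lo",195,325,.0435),("lo",270,349,.0435),("tip",348,326,.0435),("w1N",413,325,.056),("w1Nfloor?",420,350,.03),("w2N",380,411,.056),("w3N",345,508,.056),("bodyN",400,284,.056),("bodyNr",578,332,.056)],4.6,270,130)
t=snap("scene"); im=cv2.resize(t["img"][190:290,320:400],None,fx=6,fy=6,interpolation=cv2.INTER_CUBIC); cv2.imwrite("pics/i3.png",im)
E
```

```text
up (np.float64(-142.0), np.float64(107.6))
up (np.float64(-94.8), np.float64(110.1))
lo (np.float64(-142.3), np.float64(65.8))
lo (np.float64(-100.3), np.float64(65.0))
tip (np.float64(-67.6), np.float64(93.0))
w1N (np.float64(-34.1), np.float64(96.3))
w1Nfloor? (np.float64(-30.1), np.float64(101.0))
w2N (np.float64(-33.2), np.float64(40.5))
w3N (np.float64(-31.3), np.float64(-17.4))
bodyN (np.float64(-48.5), np.float64(119.2))
bodyNr (np.float64(45.7), np.float64(121.4))
```

View pics/i3.png

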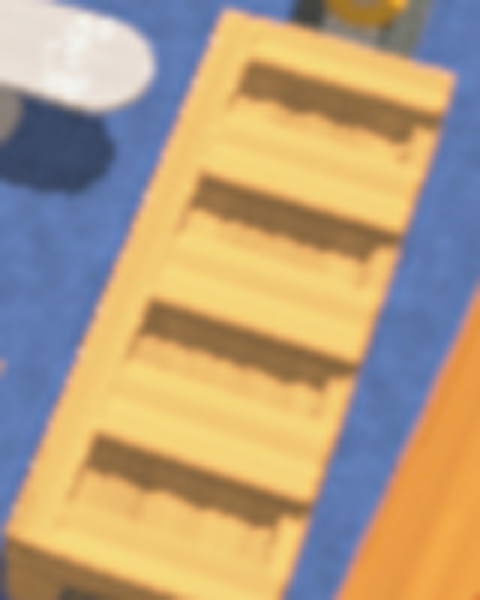

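```bash
python3 - <<'E'
from rx import *
gr([("w1",250,62,.056),("w1r",440,118,.056),("w2",203,178,.056),("w2r",402,236,.056),("w3",152,300,.056),("w4",97,435,.056),("S w1",228,110,.056),("N",225,10,.056),("Nr",455,72,.056),("S",8,532,.056),("blade up",0,8,.0435)],6,320,190)
E
python3 - <<'E'
import cv2
im=cv2.imread('pics/i2.png'); cv2.imwrite('pics/i2z.png',im[0:300])
from rx import *
# top view windows in i2: left edges/right edges at z .056 (far/near edges)
gr([("body L",132,52,.056),("bodyL2",152,250,.056),("w1 L",183,90,.056),("w1 R",250,90,.056),("w1L'",203,238,.056),("w1R'",268,232,.056),("w2L",333,70,.056),("w2R",400,70,.056),("w3L",475,55,.056),("w3R",543,55,.056)],6,260,130,"top")
E
```

```text
w1 (np.float64(-30.4), np.float64(98.8))
w1r (np.float64(46.0), np.float64(98.7))
w2 (np.float64(-30.5), np.float64(40.7))
w2r (np.float64(46.4), np.float64(42.1))
w3 (np.float64(-31.1), np.float64(-16.1))
w4 (np.float64(-31.3), np.float64(-73.9))
S w1 (np.float64(-31.3), np.float64(73.9))
N (np.float64(-47.5), np.float64(119.9))
Nr (np.float64(45.9), np.float64(122.1))
S (np.float64(-47.0), np.float64(-118.6))
blade up (np.float64(-135.6), np.float64(98.5))
body L (np.float64(48.1), np.float64(119.5))
bodyL2 (np.float64(-32.6), np.float64(120.0))
w1 L (np.float64(30.5), np.float64(100.9))
w1 R (np.float64(27.5), np.float64(74.4))
w1L' (np.float64(-30.0), np.float64(99.4))
w1R' (np.float64(-30.5), np.float64(73.5))
w2L (np.float64(32.0), np.float64(40.5))
w2R (np.float64(29.1), np.float64(13.9))
w3L (np.float64(31.9), np.float64(-16.6))
w3R (np.float64(29.0), np.float64(-43.6))
```

View pics/i2z.png

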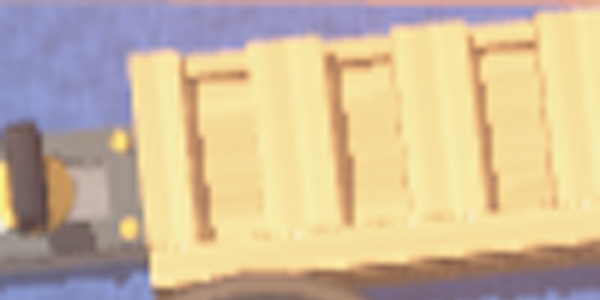

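```bash
python3 -m handwheel '[[-0.015,-0.0003,0.0009,0,0,0],[-0.03,-0.0003,0.0009,0,0,0],[-0.04,-0.0003,0.0009,0,0,0],[-0.045,-0.0003,0.0009,0,0,0]]'
python3 - <<'E'
from rx import *
plan(*rk(-72,86.3),.062,-173.35);tc();print(ctrl.get_obs()["moment"])
t=snap("scene"); im=cv2.resize(t["img"][150:250,310:400],None,fx=6,fy=6,interpolation=cv2.INTER_CUBIC); cv2.imwrite("pics/i4.png",im)
E
```

```text
clock: 25.6
tool_pos: [0.5493, 0.0122, 0.0611]
orientation: [-180.0, -0.0, -173.4]
force: [-0.5, 1.2, -1.9]
opening: 0.0217
t 25.6 pos [0.5493 0.0122 0.0611] rpy [-1.8000e+02 -3.0000e-02 -1.7342e+02] j6 -105.1 F [-0.5  1.2 -1.9] open 0.0217
row dx -0.0544 dy 0.0006 dz -0.0009  az -0.0012
rack frame mm -126.4 85.7
[0.24316069 0.30100238 0.06197376]
```

View pics/i4.png

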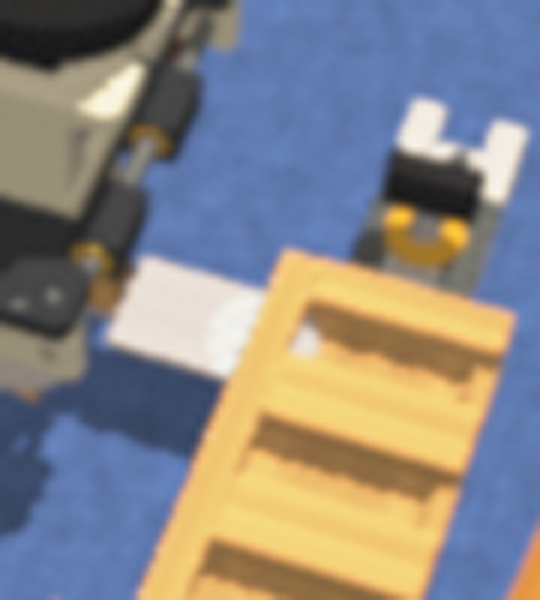

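The tip is inside slot 1 and shows in the window, with no contact force. Continuing home.

```bash
python3 -m handwheel '[[-0.015,0.0004,-0.0007,0,0,0],[-0.03,0.0004,-0.0007,0,0,0],[-0.042,0.0004,-0.0007,0,0,0],[-0.048,0.0004,-0.0007,0,0,0],[-0.05,0.0004,-0.0007,0,0,0],[-0.05,0.0004,-0.0007,0,0,0]]'
python3 - <<'E'
from rx import *
plan(*rk(-72,86.3),.062,-173.35);tc();print(ctrl.get_obs()["moment"])
t=snap("scene"); im=cv2.resize(t["img"][150:250,310:400],None,fx=6,fy=6,interpolation=cv2.INTER_CUBIC); cv2.imwrite("pics/i5.png",im)
E
```

```text
clock: 26.4
tool_pos: [0.598, 0.0182, 0.0621]
orientation: [-180.0, -0.0, -173.4]
force: [0.8, 0.3, -1.5]
opening: 0.022
t 26.4 pos [0.598  0.0182 0.0621] rpy [-1.8000e+02 -2.0000e-02 -1.7341e+02] j6 -103.8 F [ 0.8  0.3 -1.5] open 0.022
row dx -0.0053 dy 0.0002 dz 0.0001  az -0.0010
rack frame mm -77.3 86.1
[ 0.06259284 -0.001231    0.00830742]
```

View pics/i5.png

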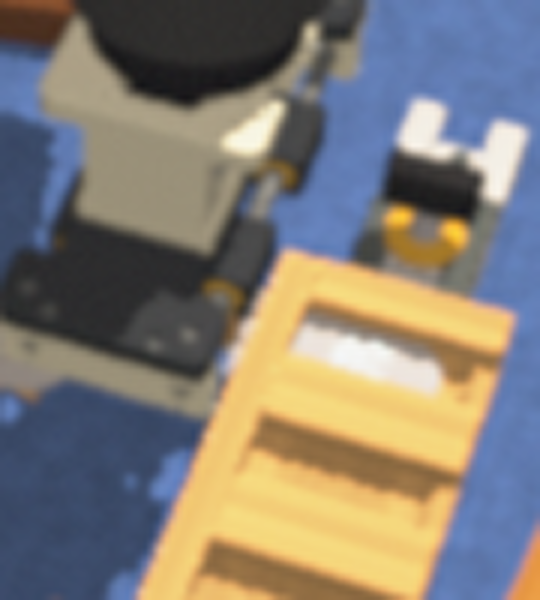

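```bash
python3 -m handwheel '[[-0.002,0,0,0,0,0],[-0.004,0,0,0,0,0],[-0.005,0,0,0,0,0],[-0.006,0,0,0,0,0],[-0.006,0,0,0,0,0]]'; python3 -c "
from rx import *
tc();plan(*rk(-72,86.3),.062,-173.35)"
```

```text
clock: 27.08
tool_pos: [0.6033, 0.0188, 0.0619]
orientation: [-180.0, -0.1, -173.4]
force: [-3.2, 0.7, -0.2]
opening: 0.0218
rack frame mm -72.0 86.0
t 27.07 pos [0.6033 0.0188 0.0619] rpy [-1.7999e+02 -1.0000e-01 -1.7342e+02] j6 -103.7 F [-3.2  0.7 -0.2] open 0.0218
row dx 0.0000 dy 0.0003 dz -0.0001  az -0.0011
```

```bash
python3 -m handwheel '[[-0.001,0,0,0,0,0],[-0.0015,0,0,0,0,0],[-0.0015,0,0,0,0,0]]'; python3 -c "
from rx import *
tc();plan(*rk(-72,86.3),.062,-173.35)"
```

```text
clock: 27.45
tool_pos: [0.6034, 0.0188, 0.0617]
orientation: [-180.0, -0.2, -173.4]
force: [-8.5, 0.8, 3.7]
opening: 0.0217
rack frame mm -71.9 86.0
t 27.45 pos [0.6034 0.0188 0.0617] rpy [-179.99   -0.24 -173.43] j6 -103.7 F [-8.5  0.8  3.7] open 0.0217
row dx 0.0001 dy 0.0003 dz -0.0003  az -0.0014
```

```bash
python3 -m handwheel '[[0.001,0,0.001,0,0,0],[0.001,0,0.001,0,0,0]]'; python3 -m handwheel '[[0,0,0,0,0,0],[0,0,0,0,0,0],[0,0,0,0,0,0],[0,0,-0.02,0,0,0],[0,0,-0.06,0,0,0],[0,0,-0.08,0,0,0],[0,0,-0.08,0,0,0]]' 0.27
python3 - <<'E'
from rx import *
plan(.4562,-.0245,.1,-162.5)
t=snap("scene"); im=cv2.resize(t["img"][150:250,310:400],None,fx=6,fy=6,interpolation=cv2.INTER_CUBIC); cv2.imwrite("pics/i6.png",im)
E
```

```text
clock: 27.7
tool_pos: [0.6034, 0.0187, 0.0609]
orientation: [-180.0, -0.1, -173.4]
force: [-4.5, -0.3, 1.0]
opening: 0.0219
clock: 28.58
tool_pos: [0.6061, 0.0194, 0.1432]
orientation: [180.0, 0.2, -173.4]
force: [-1.0, -0.0, -0.3]
opening: 0.0321
t 28.57 pos [0.6061 0.0194 0.1432] rpy [ 179.96    0.24 -173.38] j6 -103.7 F [-1.  -0.  -0.3] open 0.0321
row dx 0.1539 dy -0.0263 dz 0.0432  az -0.1900
```

View pics/i6.png

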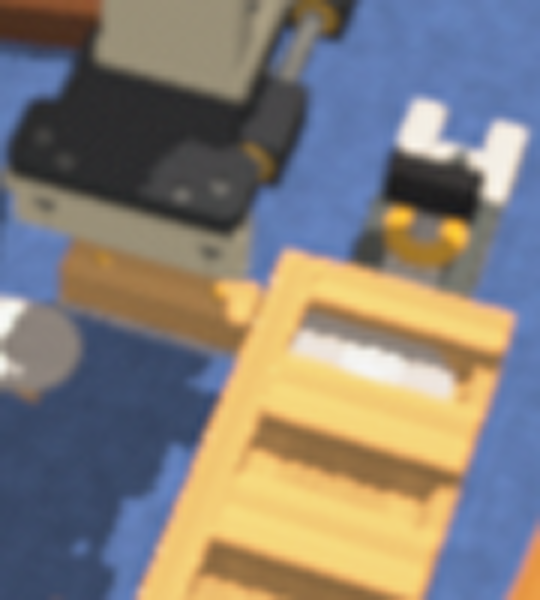

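The pale scraper is home in slot 1. Next is the dark brown one.

```bash
python3 -m handwheel '[[0.1539,-0.0263,0,0,0,-0.19],[0.1539,-0.0263,0,0,0,-0.19],[0.1539,-0.0263,0.02,0,0,-0.19],[0.1539,-0.0263,0.0432,0,0,-0.19],[0.1539,-0.0263,0.0432,0,0,-0.19],[0.1539,-0.0263,0.0432,0,0,-0.19]]' -0.1
python3 - <<'E'
from rx import *
plan(.4562,-.0245,.021,-162.5)
t=snap("scene"); im=cv2.resize(t["img"][140:240,230:350],None,fx=5,fy=5,interpolation=cv2.INTER_CUBIC); cv2.imwrite("pics/j1.png",im)
s=snap("top","t4.png")
E
```

```text
clock: 29.38
tool_pos: [0.4554, -0.0246, 0.0981]
orientation: [-180.0, -0.0, -162.5]
force: [-0.2, -0.3, 0.7]
opening: 0.0482
t 29.38 pos [ 0.4554 -0.0246  0.0981] rpy [-1.7999e+02 -2.0000e-02 -1.6250e+02] j6 -94.3 F [-0.2 -0.3  0.7] open 0.0482
row dx -0.0008 dy -0.0001 dz 0.0771  az -0.0000
```

View pics/j1.png

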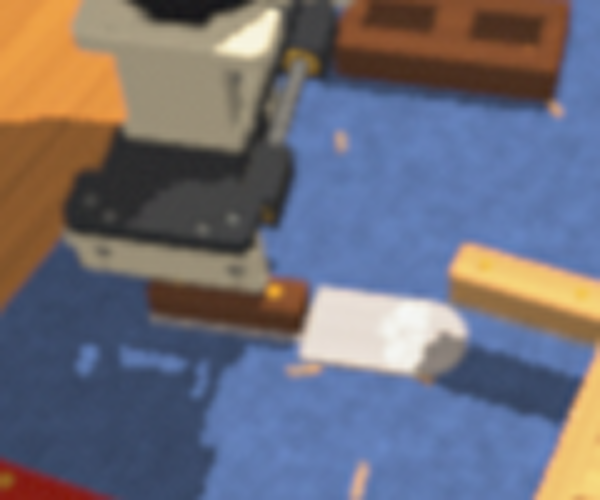

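View pics/t4.png

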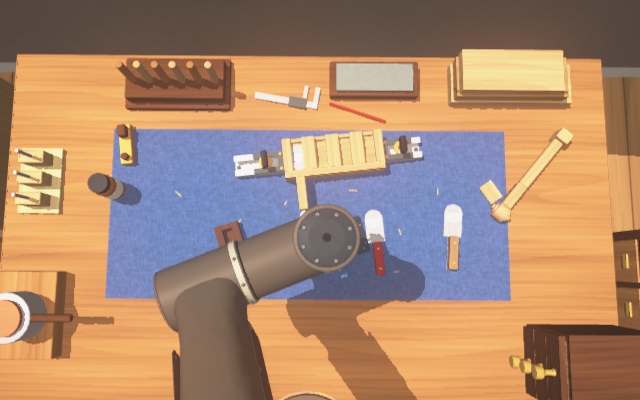

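Run:
```python
from rx import *
t=snap("scene")
for u,v,z in((318,287,.003),(300,357,.003),(468,335,.003),(152,290,.025),(308,287,.025)): print(ray(t,(u+.5)/5-.5+230,(v+.5)/5-.5+140,z).round(4))
```

```text
[0.4725 0.0033 0.003 ]
[ 0.4867 -0.0381  0.003 ]
[0.5543 0.0116 0.003 ]
[ 0.4105 -0.0492  0.025 ]
[ 0.4781 -0.0124  0.025 ]
```

```bash
python3 -m handwheel '[[-0.0008,0,0.03,0,0,-0.005],[-0.0008,0,0.055,0,0,-0.005],[-0.0008,0,0.072,0,0,-0.005],[-0.0008,0,0.0771,0,0,-0.005],[-0.0008,0,0.0771,0,0,-0.005]]'; python3 -m handwheel '[[0,0,0,0,0,0],[0,0,0,0,0,0],[0,0,0,0,0,0],[0,0,0,0,0,0],[0,0,0,0,0,0]]' 1;python3 -c "
from rx import *
plan(*rk(-172,28.6),.1,-173.35)"; python3 -m handwheel '[[0,0,-0.03,0,0,0],[0,0,-0.07,0,0,0],[0,0,-0.08,0,0,0],[0,0,-0.08,0,0,0]]' 1
python3 - <<'E'
from rx import *
plan(*rk(-172,28.4),.1,-173.35)
E
```

```text
clock: 30.15
tool_pos: [0.4559, -0.0244, 0.0211]
orientation: [-180.0, -0.0, -162.2]
force: [-0.8, 0.2, 0.1]
opening: 0.0482
clock: 30.78
tool_pos: [0.4559, -0.0244, 0.0212]
orientation: [-180.0, 0.0, -162.2]
force: [-1.6, 1.3, 6.1]
opening: 0.0219
t 30.77 pos [ 0.4559 -0.0244  0.0212] rpy [-1.8000e+02  3.0000e-02 -1.6222e+02] j6 -94.0 F [-1.6  1.3  6.1] open 0.0219
row dx -0.0444 dy -0.0409 dz -0.0788  az 0.1942
clock: 31.28
tool_pos: [0.4551, -0.0246, 0.1006]
orientation: [180.0, 0.0, -162.2]
force: [-1.3, -0.2, -0.5]
opening: 0.0214
t 31.27 pos [ 0.4551 -0.0246  0.1006] rpy [ 179.98    0.   -162.25] j6 -94.0 F [-1.3 -0.2 -0.5] open 0.0214
row dx -0.0451 dy -0.0411 dz 0.0006  az 0.1938
```

```bash
python3 -m handwheel '[[-0.0451,-0.0411,0,0,0,0.1938],[-0.0451,-0.0411,0,0,0,0.1938],[-0.0451,-0.0411,0,0,0,0.1938],[-0.0451,-0.0411,0.02,0,0,0.1938],[-0.0451,-0.0411,0.038,0,0,0.1938],[-0.0451,-0.0411,0.038,0,0,0.1938],[-0.0451,-0.0411,0.038,0,0,0.1938]]'
python3 - <<'E'
from rx import *
plan(*rk(-172,28.4),.062,-173.35);tc()
t=snap("scene"); im=cv2.resize(t["img"][160:270,280:400],None,fx=5,fy=5,interpolation=cv2.INTER_CUBIC); cv2.imwrite("pics/j2.png",im)
E
```

```text
clock: 32.15
tool_pos: [0.5111, -0.0497, 0.0632]
orientation: [-180.0, 0.0, -173.3]
force: [0.7, -0.9, -1.3]
opening: 0.0218
t 32.15 pos [ 0.5111 -0.0497  0.0632] rpy [-1.7999e+02  1.0000e-02 -1.7328e+02] j6 -99.7 F [ 0.7 -0.9 -1.3] open 0.0218
row dx 0.0004 dy -0.0003 dz 0.0012  az 0.0012
rack frame mm -171.6 28.7
```

View pics/j2.png

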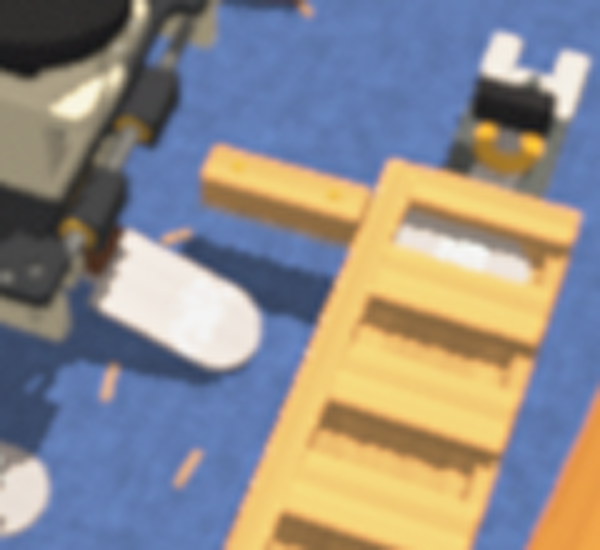

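Run:
```python
from rx import *
t=snap("scene"); 
def cp(p): return ((proj(t,p)-[280,160]+.5)*5-.5).round(0)
x0=-171.6-15+40
for n,x,y in(("shN",x0,22),("shS",x0,-22),("noseN",x0+58,22),("noseS",x0+58,-22),("tip",x0+80,0)):
    X,Y=rk(x,28.7+y); print(n,"level",cp([X,Y,.043]), "z lower 15",cp([X,Y,.028]))
gr([("shN",130,230,.043),("shS",95,303,.043),("N2",240,292,.043),("tip",258,340,.043),("S2",205,365,.043)],5,280,160)
s=snap("top","t5.png")
cv2.imwrite("pics/j3.png",cv2.resize(s["img"][140:270,270:400],None,fx=4.6,fy=4.6,interpolation=cv2.INTER_CUBIC))
```

```text
shN level [142. 225.] z lower 15 [143. 244.]
shS level [105. 298.] z lower 15 [107. 316.]
noseN level [256. 261.] z lower 15 [256. 279.]
noseS level [222. 335.] z lower 15 [223. 353.]
tip level [284. 311.] z lower 15 [284. 329.]
shN (np.float64(-150.7), np.float64(46.2))
shS (np.float64(-149.8), np.float64(2.5))
N2 (np.float64(-89.4), np.float64(31.5))
tip (np.float64(-72.6), np.float64(10.0))
S2 (np.float64(-90.2), np.float64(-10.8))
```

View pics/j3.png

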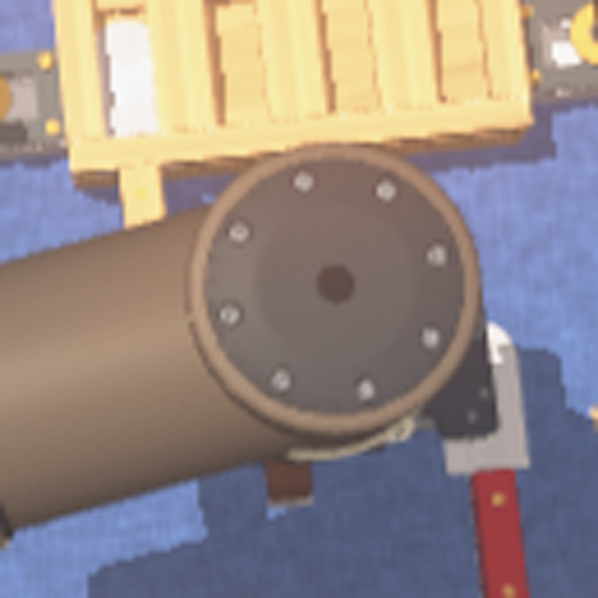

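The dark scraper has drooped nose-down in the grip: its tip is at (258,340) against a predicted (284,311), and its shadow is close in. I'll back off, set it flat on the bench and regrasp nearer the balance point.

```bash
python3 -m handwheel '[[0.04,0,0,0,0,0],[0.04,0,0,0,0,0],[0.04,0,0.01,0,0,0],[0.04,0,0.02,0,0,0],[0.04,0,0.028,0,0,0],[0.04,0,0.034,0,0,0],[0.04,0,0.039,0,0,0],[0.04,0,0.0415,0,0,0]]'; python3 -c "
from h import *
plan(0,0,.0212,-173.35)"
```

```text
clock: 33.35
tool_pos: [0.4713, -0.0546, 0.0216]
orientation: [-180.0, -0.0, -173.3]
force: [-14.7, 3.5, 39.3]
opening: 0.0219
t 33.35 pos [ 0.4713 -0.0546  0.0216] rpy [-1.7998e+02 -4.0000e-02 -1.7331e+02] j6 -100.6 F [-14.7   3.5  39.3] open 0.0219
row dx 0.4618 dy 0.1092 dz 0.0004  az 0.0008
```

```bash
python3 -m handwheel '[[0,0,0,0,0,0],[0,0,0,0,0,0],[0,0,0,0,0,0],[0,0,0,0,0,0]]' -0.1
python3 - <<'E'
from rx import *
plan(0,0,.0212,-173.35)
t=snap("scene"); im=cv2.resize(t["img"][160:260,230:350],None,fx=5,fy=5,interpolation=cv2.INTER_CUBIC); cv2.imwrite("pics/j4.png",im)
E
```

```text
clock: 33.85
tool_pos: [0.4716, -0.0545, 0.0214]
orientation: [180.0, 0.0, -173.3]
force: [-0.3, 0.5, -0.5]
opening: 0.0476
t 33.85 pos [ 0.4716 -0.0545  0.0214] rpy [ 1.8000e+02  2.0000e-02 -1.7333e+02] j6 -100.6 F [-0.3  0.5 -0.5] open 0.0476
row dx 0.4621 dy 0.1089 dz 0.0002  az 0.0003
```

View pics/j4.png

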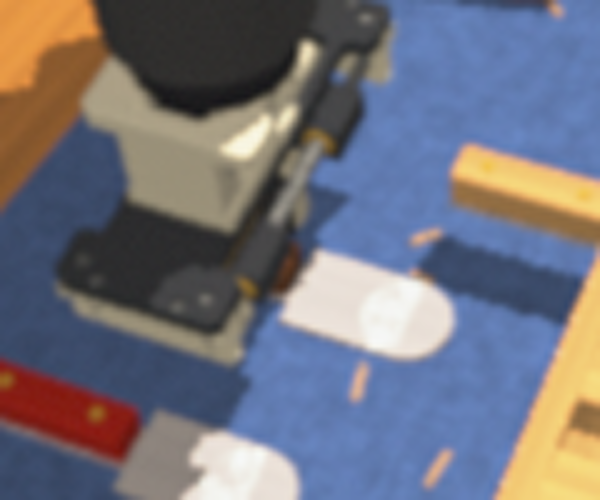

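Run:
```python
from rx import *
tc()
gr([("shN",322,252,.003),("shS",282,317,.003),("N2",430,283,.003),("S2",380,354,.003),("tip",455,318,.003)],5,230,160)
```

```text
rack frame mm -211.4 28.5
shN (np.float64(-185.5), np.float64(49.6))
shS (np.float64(-188.1), np.float64(7.7))
N2 (np.float64(-128.5), np.float64(51.1))
S2 (np.float64(-135.6), np.float64(5.0))
tip (np.float64(-109.6), np.float64(36.5))
```

```bash
python3 -m handwheel '[[-0.006,0,0.001,0,0,0],[-0.012,0,0.001,0,0,0],[-0.012,0,0.001,0,0,0]]';python3 -m handwheel '[[0,0,0,0,0,0],[0,0,0,0,0,0],[0,0,0,0,0,0],[0,0,0,0,0,0],[0,0,0,0,0,0],[0,0,0,0,0,0]]' 1; python3 -c "
from rx import *
tc()"; python3 -m handwheel '[[0,0,-0.005,0,0,0],[0,0,-0.015,0,0,0],[0,0,-0.03,0,0,0],[0,0,-0.042,0,0,0],[0,0,-0.042,0,0,0],[0,0,-0.042,0,0,0]]'
python3 - <<'E'
from rx import *
plan(*rk(-160,28.4),.061,-173.35);tc()
t=snap("scene"); im=cv2.resize(t["img"][160:260,230:350],None,fx=5,fy=5,interpolation=cv2.INTER_CUBIC); cv2.imwrite("pics/j5.png",im)
def cp(p): return ((proj(t,p)-[230,160]+.5)*5-.5).round(0)
x,y,z=ctrl.get_obs()["tool_pos"];o=np.array([x,y,z-.0205+.003])
for n,a,b in(("shN",12,22),("shS",12,-22),("tip",92,0)): print(n,cp(o+xa*a/1000+ya*b/1000))
E
```

```text
clock: 34.33
tool_pos: [0.484, -0.053, 0.0203]
orientation: [-180.0, 0.0, -173.3]
force: [-0.3, 0.1, 0.1]
opening: 0.0481
clock: 35.08
tool_pos: [0.4832, -0.0531, 0.0204]
orientation: [180.0, -0.0, -173.3]
force: [-0.3, 0.0, 0.9]
opening: 0.0218
rack frame mm -199.6 28.5
clock: 35.83
tool_pos: [0.4831, -0.0531, 0.0622]
orientation: [180.0, -0.0, -173.3]
force: [0.2, 0.1, -1.4]
opening: 0.0221
t 35.83 pos [ 0.4831 -0.0531  0.0622] rpy [ 179.99   -0.   -173.34] j6 -100.3 F [ 0.2  0.1 -1.4] open 0.0221
row dx -0.0397 dy -0.0001 dz 0.0012  az 0.0001
rack frame mm -199.7 28.5
shN [311. 199.]
shS [273. 270.]
tip [450. 284.]
```

View pics/j5.png

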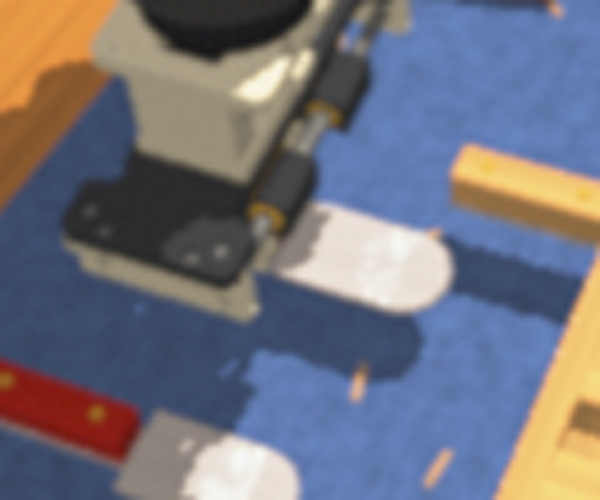

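It's level now. Inserting into slot 2.

```bash
python3 -m handwheel '[[-0.03,-0.0003,0.0012,0,0,0],[-0.05,-0.0003,0.0012,0,0,0],[-0.065,-0.0003,0.0012,0,0,0],[-0.078,-0.0003,0.0012,0,0,0],[-0.085,-0.0003,0.0012,0,0,0],[-0.085,-0.0003,0.0012,0,0,0]]'
python3 - <<'E'
from rx import *
plan(*rk(-59,28.3),.061,-173.35);tc()
t=snap("scene"); im=cv2.resize(t["img"][160:270,280:400],None,fx=5,fy=5,interpolation=cv2.INTER_CUBIC); cv2.imwrite("pics/j6.png",im)
E
```

```text
clock: 36.62
tool_pos: [0.5678, -0.0436, 0.061]
orientation: [180.0, -0.0, -173.3]
force: [-0.1, -0.7, -0.9]
opening: 0.0217
t 36.62 pos [ 0.5678 -0.0436  0.061 ] rpy [ 1.8000e+02 -2.0000e-02 -1.7334e+02] j6 -98.6 F [-0.1 -0.7 -0.9] open 0.0217
row dx -0.0555 dy 0.0001 dz -0.0000  az 0.0001
rack frame mm -114.5 28.2
```

View pics/j6.png

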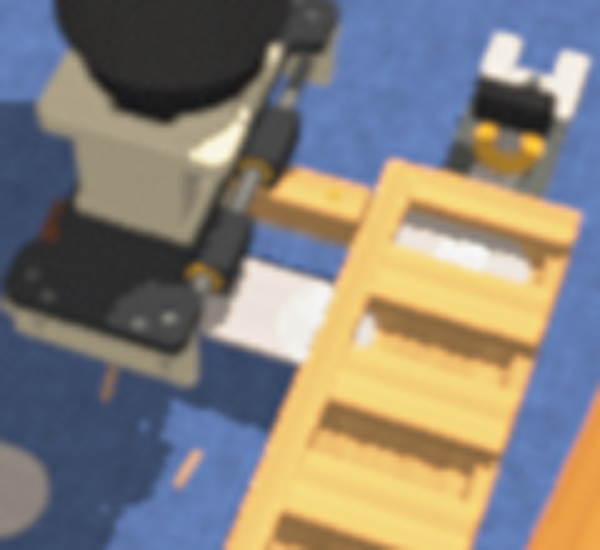

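```bash
python3 -m handwheel '[[-0.015,0,0,0,0,0],[-0.03,0,0,0,0,0],[-0.043,0,0,0,0,0],[-0.05,0,0,0,0,0],[-0.053,0,0,0,0,0],[-0.055,0,0,0,0,0],[-0.055,0,0,0,0,0]]'; python3 -c "
from rx import *
tc()"
```

```text
clock: 37.55
tool_pos: [0.6222, -0.0372, 0.0611]
orientation: [180.0, -0.0, -173.3]
force: [0.2, -0.8, -2.1]
opening: 0.0216
rack frame mm -59.7 28.2
```

```bash
python3 -m handwheel '[[-0.001,0,0,0,0,0],[-0.002,0,0,0,0,0],[-0.003,0,0,0,0,0],[-0.003,0,0,0,0,0]]'; python3 -c "
from rx import *
tc()
t=snap('scene'); im=cv2.resize(t['img'][160:270,280:400],None,fx=5,fy=5,interpolation=cv2.INTER_CUBIC); cv2.imwrite('pics/j7.png',im)"
```

```text
clock: 38.05
tool_pos: [0.6237, -0.0371, 0.061]
orientation: [-180.0, -0.2, -173.4]
force: [-5.7, 0.4, 3.7]
opening: 0.0216
rack frame mm -58.3 28.1
```

View pics/j7.png

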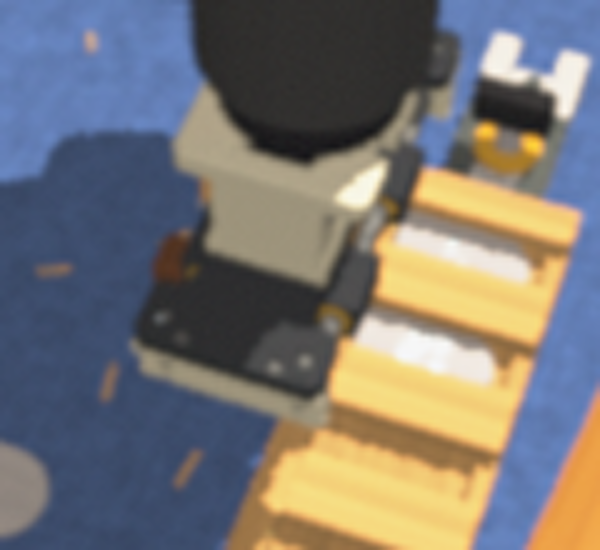

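```bash
python3 -m handwheel '[[0.001,0,0.001,0,0,0],[0.001,0,0.001,0,0,0]]'; python3 -m handwheel '[[0,0,0,0,0,0],[0,0,0,0,0,0],[0,0,0,0,0,0],[0,0,-0.02,0,0,0],[0,0,-0.06,0,0,0],[0,0,-0.08,0,0,0],[0,0,-0.08,0,0,0]]' 0.27
python3 - <<'E'
from scr import *
plan(.4612,-.1653,.1,-174.2)
t=snap("scene"); im=cv2.resize(t["img"][160:270,280:400],None,fx=5,fy=5,interpolation=cv2.INTER_CUBIC); cv2.imwrite("pics/j8.png",im)
s=snap("top","t6.png"); find(s,360,200,395,282)
find(s,435,195,475,278)
E
```

```text
clock: 38.35
tool_pos: [0.6236, -0.0372, 0.06]
orientation: [-180.0, -0.1, -173.3]
force: [-5.1, -1.1, 1.9]
opening: 0.0218
clock: 39.22
tool_pos: [0.6267, -0.0365, 0.1427]
orientation: [180.0, 0.3, -173.3]
force: [0.9, -0.3, -1.5]
opening: 0.032
t 39.23 pos [ 0.6267 -0.0365  0.1427] rpy [ 179.99    0.35 -173.3 ] j6 -97.8 F [ 0.9 -0.3 -1.5] open 0.032
row dx 0.1793 dy -0.1086 dz 0.0427  az 0.0157
blade px [374.1 226.6] 553 (33.00764846801758, 17.876710891723633) grip px [378.4 258.4] 343 (33.57118606567383, 10.270132064819336) 83.7
 blade [ 0.5121 -0.1606  0.003 ] grip(z18) [ 0.4342 -0.1684  0.018 ] (z25) [ 0.4341 -0.1674  0.025 ] dist 0.0783 yaw 5.7
blade px [452.1 223.1] 598 (64.0, 18.0) grip px [452.9 252.6] 331 (33.0, 10.0) 90.0
 blade [ 0.5217 -0.3526  0.003 ] grip(z18) [ 0.4492 -0.3481  0.018 ] (z25) [ 0.449  -0.3461  0.025 ] dist 0.0727 yaw -3.5
```

View pics/j8.png

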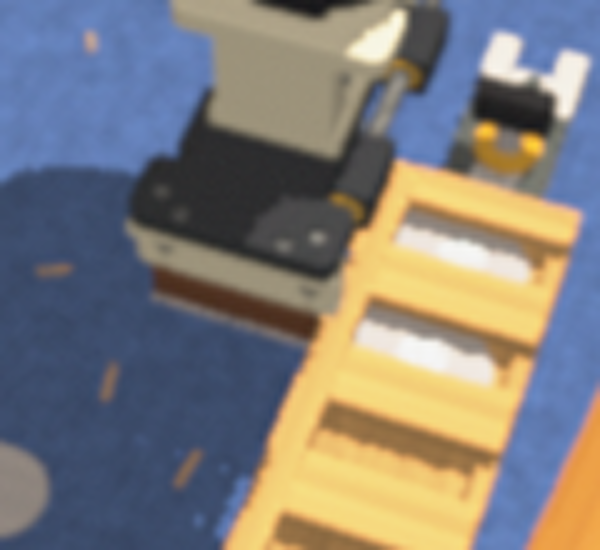

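View pics/t6.png

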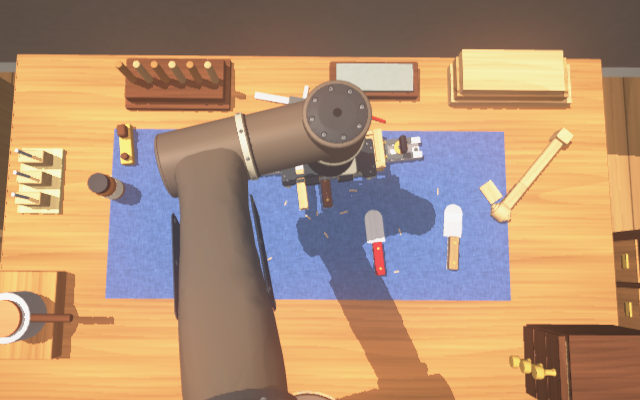

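Slot 2 is filled. The red and mid-brown scrapers are unmoved, so the red one is next, grasped near its balance point.

```bash
python3 -m handwheel '[[0.1793,-0.1086,0,0,0,0.0157],[0.1793,-0.1086,0,0,0,0.0157],[0.1793,-0.1086,0.02,0,0,0.0157],[0.1793,-0.1086,0.0427,0,0,0.0157],[0.1793,-0.1086,0.0427,0,0,0.0157],[0.1793,-0.1086,0.0427,0,0,0.0157]]' -0.1
python3 - <<'E'
from rx import *
plan(.4612,-.1653,.0205,-174.2)
t=snap("scene"); im=cv2.resize(t["img"][180:280,200:320],None,fx=5,fy=5,interpolation=cv2.INTER_CUBIC); cv2.imwrite("pics/l1.png",im)
E
```

```text
clock: 40.08
tool_pos: [0.4597, -0.1656, 0.0975]
orientation: [-180.0, 0.0, -174.2]
force: [0.6, -0.4, -1.2]
opening: 0.0485
t 40.08 pos [ 0.4597 -0.1656  0.0975] rpy [-1.7998e+02  1.0000e-02 -1.7422e+02] j6 -87.6 F [ 0.6 -0.4 -1.2] open 0.0485
row dx -0.0015 dy 0.0002 dz 0.0770  az -0.0003
```

View pics/l1.png

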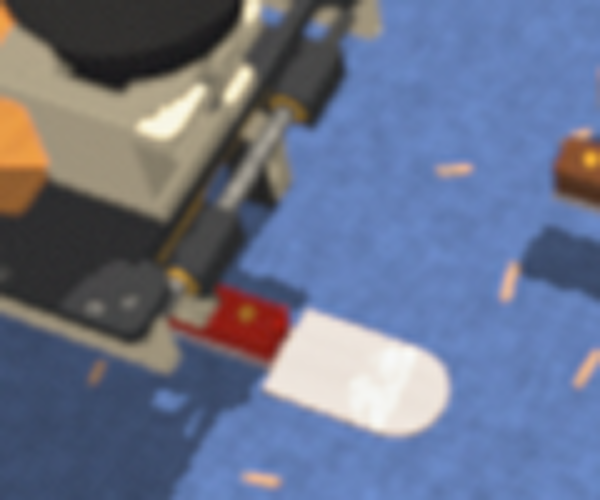

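```bash
python3 - <<'E'
from rx import *
t=snap("scene")
for u,v,z in((309,308,.003),(264,388,.003),(450,392,.003)): print(ray(t,(u+.5)/5-.5+200,(v+.5)/5-.5+180,z).round(4))
E
python3 -m handwheel '[[-0.0015,0.0002,0.03,0,0,0],[-0.0015,0.0002,0.055,0,0,0],[-0.0015,0.0002,0.072,0,0,0],[-0.0015,0.0002,0.077,0,0,0],[-0.0015,0.0002,0.077,0,0,0]]'
```

```text
[ 0.4722 -0.142   0.003 ]
[ 0.4772 -0.1863  0.003 ]
[ 0.5533 -0.1494  0.003 ]
clock: 40.8
tool_pos: [0.461, -0.165, 0.0206]
orientation: [-180.0, 0.0, -174.2]
force: [0.2, -0.5, 0.3]
opening: 0.0479
```

```bash
python3 -m handwheel '[[0,0,0,0,0,0],[0,0,0,0,0,0],[0,0,0,0,0,0],[0,0,0,0,0,0],[0,0,0,0,0,0],[0,0,0,0,0,0]]' 1; python3 -m handwheel '[[0,0,-0.01,0,0,0],[0,0,-0.03,0,0,0],[0,0,-0.06,0,0,0],[0,0,-0.075,0,0,0],[0,0,-0.075,0,0,0]]'
python3 - <<'E'
from rx import *
plan(*rk(-160,-29.7),.0955,-173.35);tc()
E
```

```text
clock: 41.55
tool_pos: [0.4606, -0.1653, 0.0209]
orientation: [-180.0, 0.0, -174.2]
force: [-0.6, 0.9, 5.4]
opening: 0.0219
clock: 42.18
tool_pos: [0.461, -0.1653, 0.0968]
orientation: [-180.0, 0.2, -174.2]
force: [-0.2, 0.5, -1.5]
opening: 0.0218
t 42.17 pos [ 0.461  -0.1653  0.0968] rpy [-1.7999e+02  1.6000e-01 -1.7423e+02] j6 -87.6 F [-0.2  0.5 -1.5] open 0.0218
row dx -0.0738 dy 0.0518 dz 0.0013  az -0.0154
rack frame mm -234.6 -80.3
```

```bash
python3 -m handwheel '[[-0.04,0.0518,0,0,0,-0.0154],[-0.0738,0.0518,0,0,0,-0.0154],[-0.0738,0.0518,0.01,0,0,-0.0154],[-0.0738,0.0518,0.036,0,0,-0.0154],[-0.0738,0.0518,0.036,0,0,-0.0154],[-0.0738,0.0518,0.036,0,0,-0.0154]]'
python3 - <<'E'
from rx import *
plan(*rk(-160,-29.7),.061,-173.35);tc()
t=snap("scene"); im=cv2.resize(t["img"][180:290,250:370],None,fx=5,fy=5,interpolation=cv2.INTER_CUBIC); cv2.imwrite("pics/l2.png",im)
def cp(p): return ((proj(t,p)-[250,180]+.5)*5-.5).round(0)
o=np.array(ctrl.get_obs()["tool_pos"]); o[2]-=.0205-.003
for n,a,b in(("shN",13.5,22),("shS",13.5,-22),("tip",93.5,0)): print(n,cp(o+xa*a/1000+ya*b/1000))
E
```

```text
clock: 42.92
tool_pos: [0.5283, -0.1066, 0.0595]
orientation: [-180.0, -0.0, -173.4]
force: [0.3, 0.3, -1.5]
opening: 0.0217
t 42.92 pos [ 0.5283 -0.1066  0.0595] rpy [-1.7999e+02 -4.0000e-02 -1.7336e+02] j6 -92.8 F [ 0.3  0.3 -1.5] open 0.0217
row dx -0.0011 dy 0.0002 dz -0.0015  az -0.0001
rack frame mm -161.1 -29.9
shN [241. 223.]
shS [202. 301.]
tip [388. 316.]
```

View pics/l2.png

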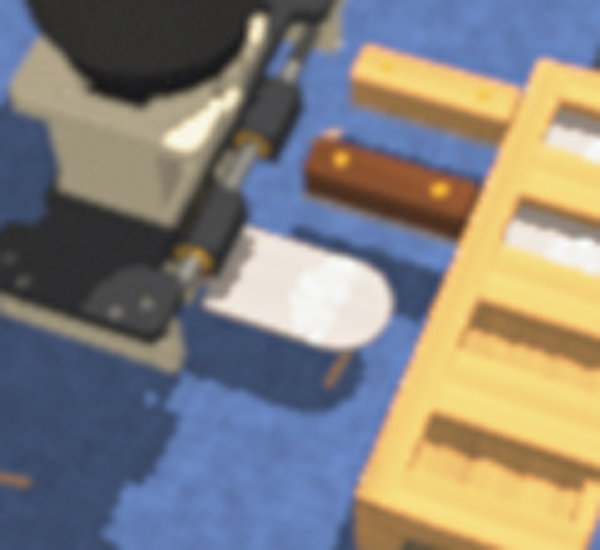

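```bash
python3 -m handwheel '[[-0.01,0.0002,-0.0015,0,0,0],[-0.02,0.0002,-0.0015,0,0,0],[-0.03,0.0002,-0.0015,0,0,0],[-0.04,0.0002,-0.0015,0,0,0],[-0.045,0.0002,-0.0015,0,0,0],[-0.045,0.0002,-0.0015,0,0,0]]'
python3 - <<'E'
from rx import *
plan(*rk(-60,-29.7),.061,-173.35);tc()
t=snap("scene"); im=cv2.resize(t["img"][180:290,270:390],None,fx=5,fy=5,interpolation=cv2.INTER_CUBIC); cv2.imwrite("pics/l3.png",im)
E
```

```text
clock: 43.72
tool_pos: [0.5735, -0.1009, 0.0607]
orientation: [-180.0, -0.0, -173.3]
force: [-0.2, 0.2, -1.5]
opening: 0.0214
t 43.73 pos [ 0.5735 -0.1009  0.0607] rpy [-1.8000e+02 -2.0000e-02 -1.7335e+02] j6 -92.6 F [-0.2  0.2 -1.5] open 0.0214
row dx -0.0555 dy -0.0003 dz -0.0003  az 0.0001
rack frame mm -115.5 -29.4
```

View pics/l3.png

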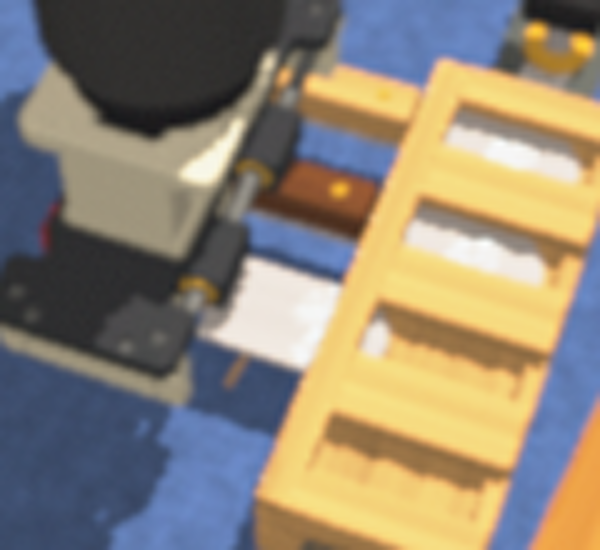

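```bash
python3 -m handwheel '[[-0.015,0,-0.0003,0,0,0],[-0.03,0,-0.0003,0,0,0],[-0.043,0,-0.0003,0,0,0],[-0.05,0,-0.0003,0,0,0],[-0.053,0,-0.0003,0,0,0],[-0.055,0,-0.0003,0,0,0],[-0.057,0,-0.0003,0,0,0],[-0.057,0,-0.0003,0,0,0]]'; python3 -c "
from rx import *
tc()"
```

```text
clock: 44.78
tool_pos: [0.6276, -0.0946, 0.0608]
orientation: [180.0, -0.2, -173.4]
force: [-4.6, -0.8, 1.4]
opening: 0.0217
rack frame mm -61.0 -29.4
```

```bash
python3 -m handwheel '[[-0.001,0,0,0,0,0],[-0.001,0,0,0,0,0],[-0.001,0,0,0,0,0]]'; python3 -m handwheel '[[0.001,0,0.001,0,0,0],[0.001,0,0.001,0,0,0]]'; python3 -m handwheel '[[0,0,0,0,0,0],[0,0,0,0,0,0],[0,0,0,0,0,0],[0,0,-0.02,0,0,0],[0,0,-0.06,0,0,0],[0,0,-0.08,0,0,0],[0,0,-0.08,0,0,0]]' 0.27
python3 - <<'E'
from scr import *
plan(.476,-.3495,.1,-183.9)
t=snap("scene"); im=cv2.resize(t["img"][180:290,270:390],None,fx=5,fy=5,interpolation=cv2.INTER_CUBIC); cv2.imwrite("pics/l4.png",im)
s=snap("top","t7.png"); find(s,435,200,475,278)
E
```

```text
clock: 45.15
tool_pos: [0.6276, -0.0946, 0.0608]
orientation: [180.0, -0.3, -173.4]
force: [-8.0, 0.9, 3.0]
opening: 0.0215
clock: 45.4
tool_pos: [0.6276, -0.0947, 0.0599]
orientation: [180.0, -0.2, -173.4]
force: [-6.4, 0.7, 1.3]
opening: 0.0216
clock: 46.28
tool_pos: [0.6316, -0.0943, 0.1425]
orientation: [-180.0, 0.3, -173.3]
force: [0.5, 0.8, -0.4]
opening: 0.0319
t 46.27 pos [ 0.6316 -0.0943  0.1425] rpy [-179.98    0.28 -173.32] j6 -92.4 F [ 0.5  0.8 -0.4] open 0.0319
row dx 0.1842 dy -0.2354 dz 0.0425  az 0.1846
blade px [452.1 223.2] 592 (64.0, 18.0) grip px [452.8 252.5] 333 (33.0, 10.0) 90.0
 blade [ 0.5216 -0.3528  0.003 ] grip(z18) [ 0.4492 -0.3481  0.018 ] (z25) [ 0.449  -0.3461  0.025 ] dist 0.0725 yaw -3.7
```

View pics/l4.png

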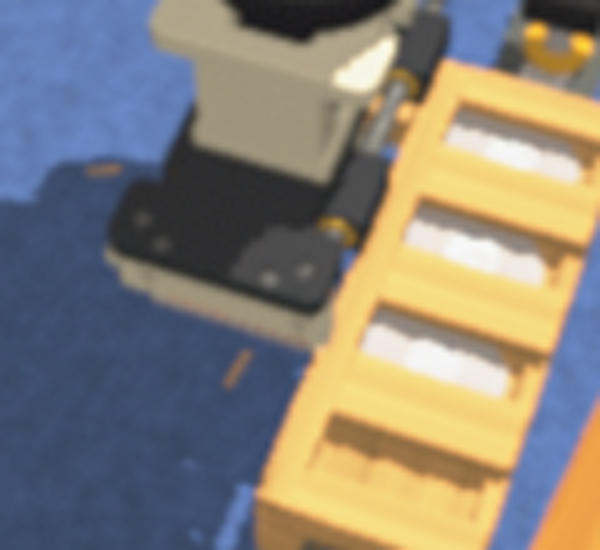

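View pics/t7.png

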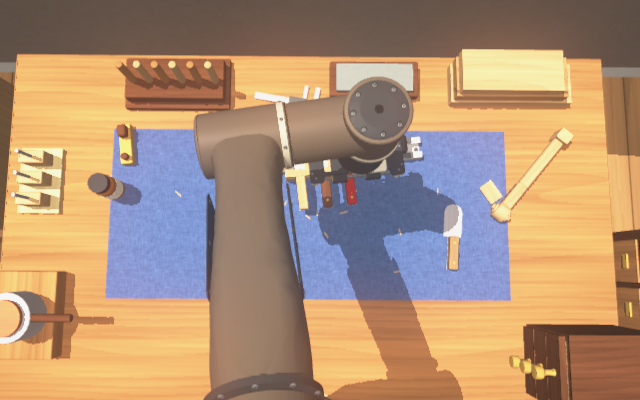

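```bash
python3 -m handwheel '[[0.1842,-0.2354,0,0,0,0.1815],[0.1842,-0.2354,0,0,0,0.1815],[0.1842,-0.2354,0.02,0,0,0.1815],[0.1842,-0.2354,0.0425,0,0,0.1815],[0.1842,-0.2354,0.0425,0,0,0.1815],[0.1842,-0.2354,0.0425,0,0,0.1815],[0.1842,-0.2354,0.0425,0,0,0.1815]]' -0.1
python3 - <<'E'
from rx import *
plan(.4755,-.3495,.0205,-183.7)
t=snap("scene"); im=cv2.resize(t["img"][270:380,150:270],None,fx=5,fy=5,interpolation=cv2.INTER_CUBIC); cv2.imwrite("pics/m1.png",im)
E
```

```text
clock: 47.25
tool_pos: [0.4738, -0.3496, 0.0969]
orientation: [180.0, -0.1, 176.2]
force: [0.3, -0.3, 0.8]
opening: 0.0482
t 47.25 pos [ 0.4738 -0.3496  0.0969] rpy [ 1.7998e+02 -7.0000e-02  1.7620e+02] j6 -76.4 F [ 0.3 -0.3  0.8] open 0.0482
row dx -0.0017 dy 0.0002 dz 0.0764  az -0.0018
```

View pics/m1.png

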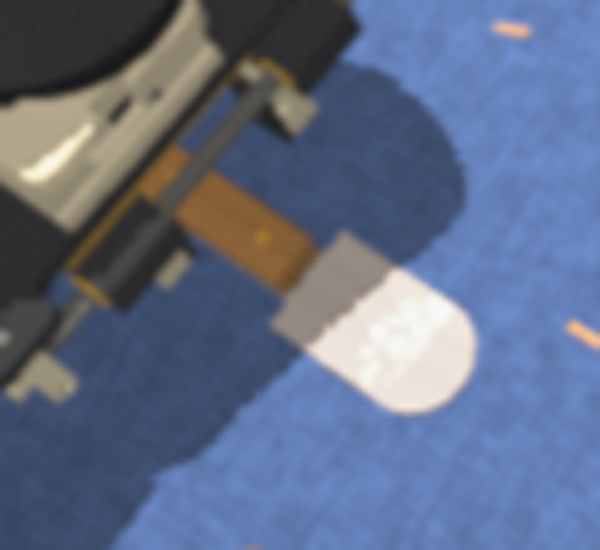

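```bash
python3 - <<'E'
from rx import *
t=snap("scene")
for u,v,z in((342,231,.003),(271,325,.003),(478,350,.003)): print(ray(t,(u+.5)/5-.5+150,(v+.5)/5-.5+270,z).round(4))
E
python3 -m handwheel '[[-0.0012,0.0002,0.03,0,0,0],[-0.0012,0.0002,0.055,0,0,0],[-0.0012,0.0002,0.071,0,0,0],[-0.0012,0.0002,0.0764,0,0,0],[-0.0012,0.0002,0.0764,0,0,0]]'; python3 -m handwheel '[[0,0,0,0,0,0],[0,0,0,0,0,0],[0,0,0,0,0,0],[0,0,0,0,0,0],[0,0,0,0,0,0],[0,0,0,0,0,0]]' 1
```

```text
[ 0.4906 -0.3301  0.003 ]
[ 0.4888 -0.3735  0.003 ]
[ 0.5676 -0.3436  0.003 ]
clock: 47.98
tool_pos: [0.4759, -0.3492, 0.0216]
orientation: [-180.0, 0.0, 176.3]
force: [-0.9, 0.4, -0.0]
opening: 0.0481
clock: 48.72
tool_pos: [0.4756, -0.3495, 0.0218]
orientation: [-180.0, 0.0, 176.3]
force: [-0.8, -0.6, 6.2]
opening: 0.0215
```

```bash
python3 -m handwheel '[[0,0,-0.01,0,0,0],[0,0,-0.03,0,0,0],[0,0,-0.06,0,0,0],[0,0,-0.075,0,0,0],[0,0,-0.075,0,0,0]]'
python3 - <<'E'
from rx import *
plan(*rk(-161,-87.7),.0965,-173.35);tc()
E
```

```text
clock: 49.35
tool_pos: [0.476, -0.3494, 0.0973]
orientation: [-180.0, 0.1, 176.2]
force: [0.4, 0.5, -1.8]
opening: 0.0217
t 49.35 pos [ 0.476  -0.3494  0.0973] rpy [-1.7998e+02  1.2000e-01  1.7625e+02] j6 -76.4 F [ 0.4  0.5 -1.8] open 0.0217
row dx -0.0468 dy 0.1888 dz 0.0008  az -0.1815
rack frame mm -241.1 -265.0
```

```bash
python3 -m handwheel '[[-0.0468,0.1888,0,0,0,-0.1815],[-0.0468,0.1888,0,0,0,-0.1815],[-0.0468,0.1888,0,0,0,-0.1815],[-0.0468,0.1888,0.015,0,0,-0.1815],[-0.0468,0.1888,0.0345,0,0,-0.1815],[-0.0468,0.1888,0.0345,0,0,-0.1815],[-0.0468,0.1888,0.0345,0,0,-0.1815]]'
python3 - <<'E'
from rx import *
plan(*rk(-161,-87.7),.062,-173.35);tc()
t=snap("scene"); im=cv2.resize(t["img"][210:320,230:350],None,fx=5,fy=5,interpolation=cv2.INTER_CUBIC); cv2.imwrite("pics/m2.png",im)
def cp(p): return ((proj(t,p)-[230,210]+.5)*5-.5).round(0)
o=np.array(ctrl.get_obs()["tool_pos"]); o[2]-=.0215-.003
for n,a,b in(("shN",13.5,22),("shS",13.5,-22),("tip",93.5,0)): print(n,cp(o+xa*a/1000+ya*b/1000))
E
```

```text
clock: 50.22
tool_pos: [0.5341, -0.1646, 0.0616]
orientation: [-180.0, -0.1, -173.4]
force: [-0.5, 0.1, -0.9]
opening: 0.0215
t 50.23 pos [ 0.5341 -0.1646  0.0616] rpy [-1.8000e+02 -6.0000e-02 -1.7339e+02] j6 -86.3 F [-0.5  0.1 -0.9] open 0.0215
row dx -0.0010 dy 0.0004 dz -0.0004  az -0.0007
rack frame mm -162.0 -88.1
shN [286. 176.]
shS [243. 261.]
tip [437. 277.]
```

View pics/m2.png

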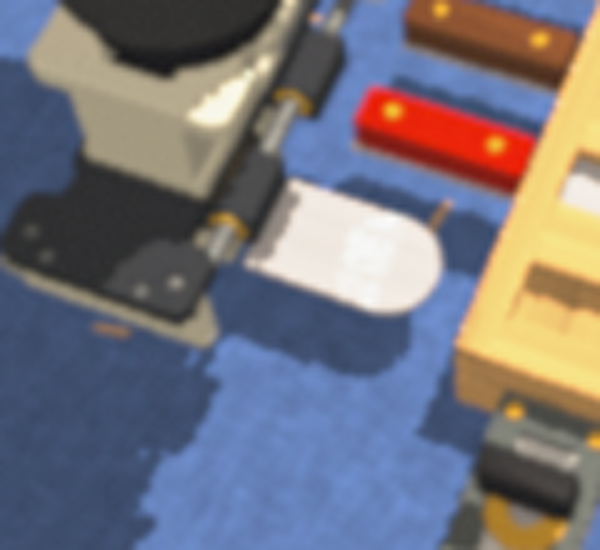

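```bash
python3 -m handwheel '[[-0.01,0.0003,-0.0003,0,0,0],[-0.02,0.0003,-0.0003,0,0,0],[-0.03,0.0003,-0.0003,0,0,0],[-0.04,0.0003,-0.0003,0,0,0],[-0.045,0.0003,-0.0003,0,0,0],[-0.045,0.0003,-0.0003,0,0,0]]'
python3 - <<'E'
from rx import *
plan(*rk(-61,-87.7),.062,-173.35);tc()
t=snap("scene"); im=cv2.resize(t["img"][210:320,250:370],None,fx=5,fy=5,interpolation=cv2.INTER_CUBIC); cv2.imwrite("pics/m3.png",im)
E
```

```text
clock: 51.02
tool_pos: [0.5793, -0.1584, 0.0619]
orientation: [180.0, -0.0, -173.3]
force: [-0.7, 0.4, -0.9]
opening: 0.0219
t 51.02 pos [ 0.5793 -0.1584  0.0619] rpy [ 1.8000e+02 -2.0000e-02 -1.7334e+02] j6 -86.7 F [-0.7  0.4 -0.9] open 0.0219
row dx -0.0554 dy -0.0005 dz -0.0001  az 0.0001
rack frame mm -116.4 -87.2
```

View pics/m3.png

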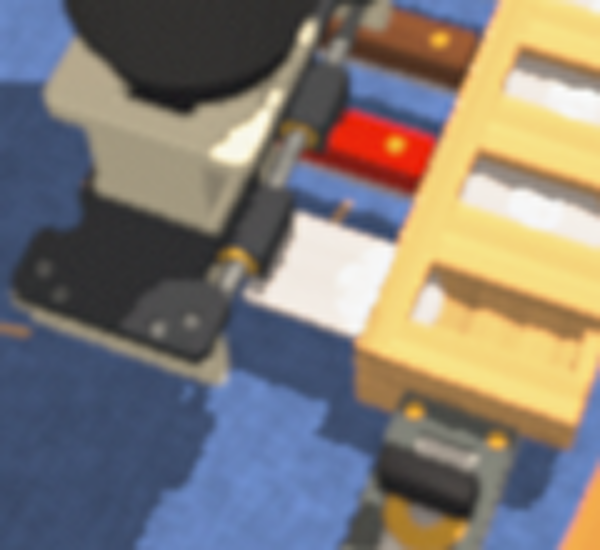

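```bash
python3 -m handwheel '[[-0.015,-0.0003,0,0,0,0],[-0.03,-0.0003,0,0,0,0],[-0.043,-0.0003,0,0,0,0],[-0.05,-0.0003,0,0,0,0],[-0.053,-0.0003,0,0,0,0],[-0.056,-0.0003,0,0,0,0],[-0.058,-0.0003,0,0,0,0],[-0.058,-0.0003,0,0,0,0]]'; python3 -c "
from rx import *
tc()"
```

```text
clock: 52.08
tool_pos: [0.6341, -0.1524, 0.0618]
orientation: [180.0, -0.3, -173.4]
force: [-7.2, 0.7, 2.4]
opening: 0.0214
rack frame mm -61.3 -87.6
```

Contact at the expected place, with the shoulder at about -47. Release, lift and retreat, then check.

```bash
python3 -m handwheel '[[0.001,0,0.001,0,0,0],[0.001,0,0.001,0,0,0]]'; python3 -m handwheel '[[0,0,0,0,0,0],[0,0,0,0,0,0],[0,0,0,0,0,0],[0,0,-0.02,0,0,0],[0,0,-0.06,0,0,0],[0,0,-0.11,0,0,0],[0,0,-0.15,0,0,0]]' 0.27; python3 -m handwheel '[[0.15,-0.25,-0.03,0,0,0],[0.15,-0.25,-0.03,0,0,0],[0.15,-0.25,-0.03,0,0,0],[0.15,-0.25,-0.03,0,0,0],[0.15,-0.25,-0.03,0,0,0],[0.15,-0.25,-0.03,0,0,0],[0.15,-0.25,-0.03,0,0,0],[0.15,-0.25,-0.03,0,0,0]]'
python3 - <<'E'
from rx import *
plan(0,0,.2,0)
t=snap("scene"); s=snap("top")
cv2.imwrite("pics/f1.png",cv2.resize(t["img"][130:350,270:410],None,fx=2.7,fy=2.7,interpolation=cv2.INTER_CUBIC))
cv2.imwrite("pics/f2.png",cv2.resize(s["img"][125:225,225:430],None,fx=3.8,fy=3.8,interpolation=cv2.INTER_CUBIC))
E
```

```text
clock: 52.32
tool_pos: [0.6341, -0.1525, 0.061]
orientation: [180.0, -0.2, -173.4]
force: [-5.7, -0.1, 1.5]
opening: 0.0215
clock: 53.2
tool_pos: [0.6365, -0.1522, 0.2136]
orientation: [-180.0, 0.1, -173.3]
force: [1.3, -0.4, 0.3]
opening: 0.0318
clock: 54.2
tool_pos: [0.5163, -0.417, 0.2411]
orientation: [180.0, 0.0, -173.3]
force: [-0.2, -0.6, -1.2]
opening: 0.0321
t 54.2 pos [ 0.5163 -0.417   0.2411] rpy [ 1.8000e+02  1.0000e-02 -1.7328e+02] j6 -61.1 F [-0.2 -0.6 -1.2] open 0.0321
row dx 0.4640 dy 0.4746 dz 0.0411  az -3.0243
```

View pics/f1.png

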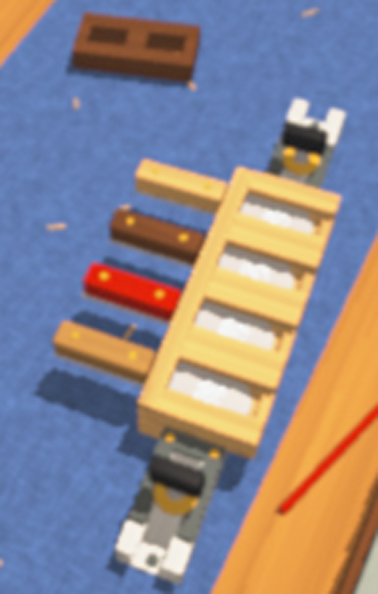

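View pics/f2.png

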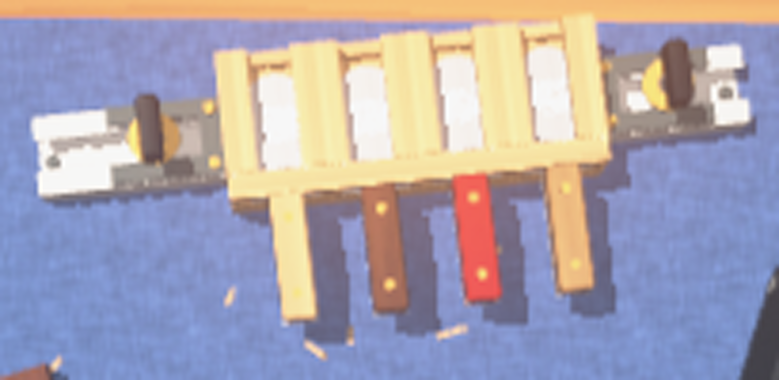

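Run:
```python
from rx import *
for p in((.666,.1064,0),(.7034,-.2229,0)): print("stud",rf(np.array(p)))
gr([("d back",300,319,.063),("a back",393,311,.063),("c back",485,300,.063),("b back",577,290,.063),("d front",286,196,.063),("a front",380,187,.063),("c front",470,177,.063),("b front",563,167,.063)],3.8,225,125,"top")
gr([("dB",142,160,.063),("dB S",135,176,.063),("aB",117,209,.063),("aBS",110,225,.063),("cB",92,263,.063),("cBS",84,282,.063),("bB",62,321,.063),("bBS",54,338,.063)],2.7,270,130)
```

```text
stud (np.float64(0.4), np.float64(165.8))
stud (np.float64(-0.6), np.float64(-165.6))
d back (np.float64(-127.1), np.float64(85.6))
a back (np.float64(-128.5), np.float64(28.1))
c back (np.float64(-127.9), np.float64(-29.2))
b back (np.float64(-128.0), np.float64(-86.5))
d front (np.float64(-49.7), np.float64(85.9))
a front (np.float64(-50.4), np.float64(27.2))
c front (np.float64(-50.3), np.float64(-29.2))
b front (np.float64(-50.4), np.float64(-87.6))
dB (np.float64(-125.8), np.float64(92.2))
dB S (np.float64(-125.1), np.float64(73.6))
aB (np.float64(-126.5), np.float64(35.4))
aBS (np.float64(-125.9), np.float64(18.1))
cB (np.float64(-125.3), np.float64(-21.9))
cBS (np.float64(-124.3), np.float64(-40.8))
bB (np.float64(-126.4), np.float64(-79.7))
bBS (np.float64(-126.2), np.float64(-95.6))
```

All four grip backs read -124 to -128.5 mm, against -127 at home. Both studs are mid-fork and the rack is square, so I'm handing in.

```bash
python3 -c "
from h import *
print(ctrl.close_job()); print(ctrl.get_obs()['clock'])"
```

```text
the job is handed in; nothing more can be done
None
the job is handed in; nothing more can be done
```

The rack is fastened to the rail, all four scrapers are in their slots, and I handed the job in at about 54 s; no verdict is reported.

**Studs:** Each went through its fork into the rail slot with its collar on the tab and was turned a quarter turn. Both bars lie across the rail. At release the tool read x 0.4 and -0.6 mm, y +165.8 and -165.6 mm in the rack frame.

**Scrapers:** From slot 1 to slot 4 they are pale, dark brown, red and mid-brown. Each was pushed until the grip met the rack's front, at about 6–8 N. The final pictures put the grip backs at -124 to -128.5 mm (-127 mm is home) and about in line with the slots.

**What went wrong or disagreed:**
- **Dark scraper:** it drooped nose-down in the first grip. I set it flat on the bench and regrasped it nearer its balance point, pressing with about 39 N for a moment as it levelled. The 40 N limit is on the arm or gripper body, and here the scraper's nose was on the bench. It then went in level, and I gripped the last two the same way.
- **Camera offset:** the top and scene views disagreed by about 2 mm across the rail. I trusted the scene view relative to the stud, and both studs went in without binding.

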